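Step the coils round on the indexing turntable

ROBOT

A 6-joint arm with a two-finger parallel gripper is mounted at the origin on a cart in front of the work surface, level with it; the furniture and walls round the work are solid. World frame = base frame: x ahead of the robot, y to its left, z up, the work surface at z = 0. Lengths are in mm, angles in rad, forces in N, time in s.
With the tool pointing down it reaches from about 350 to 875 mm from the base axis. Payload 4.2 kg.
Tool frame: the origin (TCP) lies midway between the tips of the shut fingers; the grasp point (between the pads) lies 19 mm behind it; z points along the fingers, y is the direction in which the jaws open and shut (so a half turn about z gives the same grasp; the last joint's range is limited). The gripper opens to 85 mm and grips with 20 to 120 N. Pads are 22 mm wide; open, the fingers measure 114 mm over their backs; the gripper's body (76 mm by 85 mm) begins 54 mm behind the grasp point. The pads swing forward as they close: fully open they stand 13 mm farther back than shut.
Start: joints at [-0.941, 0.385, 0.008, 0, -1.194, -0.259], TCP at [226.49, -582.496, 231.312] pointing down, gripper open.
Joint ranges: [-3.14, 3.14], [-1.21, 2.06], [-1.07, 1.41], [-3.16, 2.05], [-2.99, -0.16], [-3.1, 3.1]. Speed limits (rad/s): [2.79, 2.79, 3.14, 3.14, 3.14, 3.14].

INTERFACE

Orientations are given as a unit quaternion [x, y, z, w].
In Python, from bench import arm gives the robot as it stands.
- The arm moves only by the tool servo_tool, never from a script. Its argument "rows" is a list of rows, each an object of numbers: "fingers": the finger opening in cm, from 0 to 8.54; "x", "y", "z": the shift along the tool's x, y, z in cm; "turn": the turn about the tool's z in degrees. A call has 1 to 10 rows; each row shifts and turns the commanded pose from where the row before left it, along the tool's axes as they then stand; what a row does not reach is not made up. A row lasts 1/12 s, in which the tool goes at most 41.7 mm and 7.16 degrees, less where a joint would pass 70% of its speed; a pose out of reach is approached as far as the arm can. A call is refused whole if a number of a shift passes 4.17 or a number of a turn 7.16, either way. A call with a gripper value outside its range is refused whole. The fingers move at their own pace and stop on an object; the grip force is fixed at half the most. Time passes only in rows, so rows that do not move let the fingers close. It gives the time, the measured TCP pose, the force and the opening at its end, in the units of the state.
- arm.read_state(): the state, without advancing time (a new reading comes with each control period).
- arm.get_image(name): name is "scene" or "side" or "wrist"; returns (picture, depth): 420x560x3 uint8, red, green, blue; 420x560 float32, mm along the optical axis (not along the pixel's ray), 0 where there is no reading.
- arm.camera_model(name): a dict with "fx", "fy", "cx", "cy" (pixels), "pose" (4x4, takes a point from camera to world coordinates). Camera axes: x right, y down, z forward; pixel columns grow to the right and rows downward; lengths in mm; the calibration is good to about 2 mm. A picture is of the moment at which its call begins: read the wrist's pose just before it. camera_model takes no time and is no camera call; for the wrist camera it gives the pose at the moment of the call.
- arm.job_done(): hands the job in, once; it reports no verdict.
The state is a dict: "clock": time; "joints": joint angles; "joint_vel": joint speeds; "joint_efforts": joint torques, N m; "position": TCP position; "ee_rot": TCP orientation; "contact_force": force on the tool from outside, world axes, zero at the start; "wrist_torque": the same for the moment, N m; "gripper_width": finger opening in mm.
Only numpy, scipy, OpenCV 4.12 (cv2) and the standard library are available. Lean on these libraries where they do the work, as an engineer would, in place of code of your own. Each camera call takes 0.05 s, during which the arm holds its last target.

TASK

Lay every copper test coil from the bench into a cradle of its own on the turntable. Then pull up the spring index ring, turn the table one notch anticlockwise (seen from above), let the ring's pin snap home and press the round key and then the square key; step the table one more notch the same way, press the round key, the square key and last the long bar key. Press each key fully down, one at a time and only with the table locked; leave the coils lying flat in their cradles and the other things on the bench where they are.

Things in the scene. Friction and masses are not known exactly. Their poses are not given: they have to be found in the camera images.
- turntable (a joint): angle of the aluminium turntable (disc 240 mm across, top 34 mm above the bench) on its fixed round base (296 mm across): 0 at the start, grows anticlockwise seen from above. The rim has 8 notches 0.785 rad (45 degrees) apart: one notch on is 0.785, two are 1.571. Turning takes about 0.1 N m. Locked (play about 0.02 rad) unless the index ring is pulled up
- index_ring (a joint): how far the spring index ring is pulled up, m: 0 with its pin (10 mm, rounded foot) home in a notch, 0.022 at the stop. The pin clears the rim above about 0.012; let go between notches it rests on the rim at about 0.012. The spring pulls down with about 5 N when home, 8 N at the stop
- ring_centre (a point): centre of the upright steel pull ring on its bracket, 136 mm from the table's axis: 40 mm across, hole 16 mm, of 12 mm round bar; 86 mm above the bench when home, the brass bush below it ends at 60 mm. It lies in the upright plane through the table's axis: pinch its 12 mm thickness along the direction of turning. x points from ring to table axis, z up
- table_centre (a point): on the turntable's axis, at the top face of the disc; turns with it, its x axis points from the ring's side to pocket_1
- pocket_1 (a point): floor middle of the cradle opposite the ring, 78 mm from the axis: 90 x 46 mm inside, long side square to the line to the axis; black end walls 10 mm high, 4 mm thick; the long sides have 10 mm high lips only in the outer 15 mm at each corner (fingers pass in the middle 60 mm). Axes as table_centre: long side along y
- pocket_2 (a point): the same for the cradle a quarter turn anticlockwise from pocket_1; long side along x of this frame
- pocket_3 (a point): the same for the cradle a quarter turn clockwise from pocket_1; long side along x of this frame
- key_box: fixed key box, grey with a dark top, 86 x 184 mm, top 48 mm above the bench, on 8 mm feet; origin under its middle, the row of three white keys lies along its y axis, 54 mm apart
- round_key (a joint): how far the round key (34 mm across), in the middle of the key box, is pressed, m: 0 up, 0.006 fully down; a spring brings it back. It begins to move at about 1.6 N and is fully down at about 4.3 N.
- round_key_top (a point): middle of the top face of the round key (34 mm across), in the middle of the key box; 60 mm above the bench when up
- square_key (a joint): how far the square key (32 x 32 mm), at the key box's +y end, is pressed, m: 0 up, 0.006 fully down; a spring brings it back. It begins to move at about 1.6 N and is fully down at about 4.3 N.
- square_key_top (a point): middle of the top face of the square key (32 x 32 mm), at the key box's +y end; 60 mm above the bench when up
- bar_key (a joint): how far the long bar key (62 x 24 mm, long along the box's x), at the key box's -y end, is pressed, m: 0 up, 0.006 fully down; a spring brings it back. It begins to move at about 1.6 N and is fully down at about 4.3 N.
- bar_key_top (a point): middle of the top face of the long bar key (62 x 24 mm, long along the box's x), at the key box's -y end; 60 mm above the bench when up
- coil_1: test coil of square section, copper winding between two black square end plates: 80 mm long (its x axis) and 38 x 38 mm at the end plates, the winding between them 66 mm long and 29 x 29 mm, 0.14 kg; origin at its very middle, 19 mm above what it lies on. One of up to three alike; may be absent.
- coil_2: test coil of square section, copper winding between two black square end plates: 80 mm long (its x axis) and 38 x 38 mm at the end plates, the winding between them 66 mm long and 29 x 29 mm, 0.14 kg; origin at its very middle, 19 mm above what it lies on. One of up to three alike; may be absent.
- coil_3: test coil of square section, copper winding between two black square end plates: 80 mm long (its x axis) and 38 x 38 mm at the end plates, the winding between them 66 mm long and 29 x 29 mm, 0.14 kg; origin at its very middle, 19 mm above what it lies on. One of up to three alike; may be absent.
- fuse_box: small grey fuse box 57 x 74 x 25 mm, lying about; not part of the job; origin under its middle
- eraser: eraser 20 x 42 x 12 mm, lying about; not part of the job; origin under its middle
- screwdriver: red-handled screwdriver 160 mm long, lying about; not part of the job; origin under its middle
- folding_rule: yellow folding rule 240 x 30 x 17 mm, lying about; not part of the job; origin under its middle
- weight_0: brass slotted weight 33 mm across, 10 mm high, lying about; not part of the job; origin under its middle
- weight_2: brass slotted weight 30 mm across, 8 mm high, lying about; not part of the job; origin under its middle

How it is judged (in metres and radians):
On the way, in this order (a step that is already met when the one before it is completed fails the run):
1. every coil lies in a cradle, the table still in its first notch (((horizontal distance between coil_1 and pocket_1 below 0.012 m and z of coil_1 in the frame of pocket_1 between 0.014 and 0.024 m and angle between the x axis of coil_1 and the y axis of pocket_1, either way round below 0.25 rad) or (horizontal distance between coil_1 and pocket_2 below 0.012 m and z of coil_1 in the frame of pocket_2 between 0.014 and 0.024 m and angle between the x axis of coil_1 and the x axis of pocket_2, either way round below 0.25 rad) or (horizontal distance between coil_1 and pocket_3 below 0.012 m and z of coil_1 in the frame of pocket_3 between 0.014 and 0.024 m and angle between the x axis of coil_1 and the x axis of pocket_3, either way round below 0.25 rad)) and ((horizontal distance between coil_2 and pocket_1 below 0.012 m and z of coil_2 in the frame of pocket_1 between 0.014 and 0.024 m and angle between the x axis of coil_2 and the y axis of pocket_1, either way round below 0.25 rad) or (horizontal distance between coil_2 and pocket_2 below 0.012 m and z of coil_2 in the frame of pocket_2 between 0.014 and 0.024 m and angle between the x axis of coil_2 and the x axis of pocket_2, either way round below 0.25 rad) or (horizontal distance between coil_2 and pocket_3 below 0.012 m and z of coil_2 in the frame of pocket_3 between 0.014 and 0.024 m and angle between the x axis of coil_2 and the x axis of pocket_3, either way round below 0.25 rad)) and ((horizontal distance between coil_3 and pocket_1 below 0.012 m and z of coil_3 in the frame of pocket_1 between 0.014 and 0.024 m and angle between the x axis of coil_3 and the y axis of pocket_1, either way round below 0.25 rad) or (horizontal distance between coil_3 and pocket_2 below 0.012 m and z of coil_3 in the frame of pocket_2 between 0.014 and 0.024 m and angle between the x axis of coil_3 and the x axis of pocket_2, either way round below 0.25 rad) or (horizontal distance between coil_3 and pocket_3 below 0.012 m and z of coil_3 in the frame of pocket_3 between 0.014 and 0.024 m and angle between the x axis of coil_3 and the x axis of pocket_3, either way round below 0.25 rad)) and value of joint turntable between -0.05 and 0.05 rad), for 0.2 s.
2. the table is one notch on, the index pin home (value of joint turntable between 0.735 and 0.835 rad and value of joint index_ring below 0.003 m), for 0.2 s.
3. round key pressed fully down, alone (all of step 2 and value of joint round_key above 0.0045 m and value of joint each of square_key, bar_key below 0.0015 m), for 0.05 s.
4. square key pressed fully down, alone (all of step 2 and value of joint square_key above 0.0045 m and value of joint each of round_key, bar_key below 0.0015 m), for 0.05 s.
5. the table is two notches on, the index pin home (value of joint turntable between 1.521 and 1.621 rad and value of joint index_ring below 0.003 m), for 0.2 s.
6. round key pressed again (all of step 5 and value of joint round_key above 0.0045 m and value of joint each of square_key, bar_key below 0.0015 m), for 0.05 s.
7. square key pressed again (all of step 5 and value of joint square_key above 0.0045 m and value of joint each of round_key, bar_key below 0.0015 m), for 0.05 s.
8. bar key pressed last (all of step 5 and value of joint bar_key above 0.0045 m and value of joint each of round_key, square_key below 0.0015 m), for 0.05 s.
At the end, for the whole second after the job is handed in: the table stands two notches on (within 0.05 rad) with the index pin home (within 3 mm), all three keys are up (within 1.5 mm), and every coil lies flat and at rest in a cradle (its middle within 12 mm of the cradle's middle, 19 mm above its floor within 5 mm, along it within 0.25 rad) (all of step 5 and ((horizontal distance between coil_1 and pocket_1 below 0.012 m and z of coil_1 in the frame of pocket_1 between 0.014 and 0.024 m and angle between the x axis of coil_1 and the y axis of pocket_1, either way round below 0.25 rad) or (horizontal distance between coil_1 and pocket_2 below 0.012 m and z of coil_1 in the frame of pocket_2 between 0.014 and 0.024 m and angle between the x axis of coil_1 and the x axis of pocket_2, either way round below 0.25 rad) or (horizontal distance between coil_1 and pocket_3 below 0.012 m and z of coil_1 in the frame of pocket_3 between 0.014 and 0.024 m and angle between the x axis of coil_1 and the x axis of pocket_3, either way round below 0.25 rad)) and ((horizontal distance between coil_2 and pocket_1 below 0.012 m and z of coil_2 in the frame of pocket_1 between 0.014 and 0.024 m and angle between the x axis of coil_2 and the y axis of pocket_1, either way round below 0.25 rad) or (horizontal distance between coil_2 and pocket_2 below 0.012 m and z of coil_2 in the frame of pocket_2 between 0.014 and 0.024 m and angle between the x axis of coil_2 and the x axis of pocket_2, either way round below 0.25 rad) or (horizontal distance between coil_2 and pocket_3 below 0.012 m and z of coil_2 in the frame of pocket_3 between 0.014 and 0.024 m and angle between the x axis of coil_2 and the x axis of pocket_3, either way round below 0.25 rad)) and ((horizontal distance between coil_3 and pocket_1 below 0.012 m and z of coil_3 in the frame of pocket_1 between 0.014 and 0.024 m and angle between the x axis of coil_3 and the y axis of pocket_1, either way round below 0.25 rad) or (horizontal distance between coil_3 and pocket_2 below 0.012 m and z of coil_3 in the frame of pocket_2 between 0.014 and 0.024 m and angle between the x axis of coil_3 and the x axis of pocket_2, either way round below 0.25 rad) or (horizontal distance between coil_3 and pocket_3 below 0.012 m and z of coil_3 in the frame of pocket_3 between 0.014 and 0.024 m and angle between the x axis of coil_3 and the x axis of pocket_3, either way round below 0.25 rad)) and value of joint each of round_key, square_key, bar_key below 0.0015 m and linear speed of each of coil_1, coil_2, coil_3 below 0.02 m/s); the robot touches nothing.
It fails at once if a bystander moved more than 4 cm (distance of any of fuse_box, eraser, screwdriver, folding_rule, weight_0, weight_2 from where it was at the start of the episode above 0.04 m).
It fails at once if two keys down together (value of joint each of round_key, square_key above 0.0045 m or value of joint each of round_key, bar_key above 0.0045 m or value of joint each of square_key, bar_key above 0.0045 m).
It fails at once if a key pressed while the index pin is not home (value of joint any of round_key, square_key, bar_key above 0.0045 m and value of joint index_ring above 0.006 m).
It fails at once if a key pressed before the first step (value of joint any of round_key, square_key, bar_key above 0.0045 m and value of joint turntable below 0.7 rad).
It fails at once if the bar key pressed before the second step (value of joint bar_key above 0.0045 m and value of joint turntable below 1.4 rad).
Of coil_1, coil_2, coil_3 only 2 to 3 are there at a start; the rules pass over those that are not, and their reading is None.
At some moment in a run one of coil_1, coil_2, coil_3 may be knocked a few centimetres aside while the robot is not near it.
Once in a run the grip may slacken for a moment while it holds something.
It also fails if it takes over 192 s, if anything falls off the work surface, if the arm or the gripper's body presses on something with over 40 N, if the wrist force passes 120 N, or if a joint passes its speed limit or range.

## Working session

There is one attempt and no reset: what is moved stays moved. The work goes in short steps, Python scripts to look and compute and a tool call to move; the robot and the scene stay as the last step left them, time stands still between calls to the robot, and variables do not carry over. Pictures are saved under pics/ and viewed, and the job is handed in when it is done.

Besides the shell and the picture viewer there is one more tool, called after "Emit:" in YAML: its name, and indented under it one key for each argument. servo_tool: Moves the arm, as the interface text tells. Its arguments: {"type":"object","properties":{"rows":{"type":"array","items":{"type":"object","properties":{"fingers":{"type":"number"},"x":{"type":"number"},"y":{"type":"number"},"z":{"type":"number"},"turn":{"type":"number"}}}}},"required":["rows"]}

```bash
ls -la; mkdir -p pics; python3 - <<'E'
from bench import arm
import cv2, numpy as np
print(arm.read_state())
for n in ["scene","side","wrist"]:
    m=arm.camera_model(n); print(n,m)
    im,d=arm.get_image(n)
    cv2.imwrite(f"pics/{n}0.png",im[:,:,::-1]); np.save(f"pics/{n}0_d.npy",d)
E
```

```text
total 12
drwxr-xr-x  3 agent agent 4096 Dec  6 12:38 .
drwxr-xr-x 23 root  root  4096 Dec  6 12:38 ..
drwxr-xr-x  2 agent agent 4096 Dec  6 12:38 pics
{'clock': 0.0, 'joints': array([-9.41371479e-01,  3.85546356e-01,  6.66167611e-03, -5.20480682e-04,
       -1.19398837e+00, -2.58578553e-01]), 'joint_vel': array([-0.00112505, -0.00098159, -0.00010246, -0.00233358, -0.0004212 ,
        0.00070933]), 'joint_efforts': array([ 6.13780030e-04, -3.92289305e+01,  1.88396412e+01,  4.18592378e+00,
       -4.61705917e-03,  1.13764324e-05]), 'position': array([ 226.31113462, -581.97700635,  230.23857426]), 'ee_rot': array([-1.84267977e-01,  9.82875463e-01,  1.04158269e-03, -2.27603865e-04]), 'contact_force': array([-0.3690707 ,  0.32686502,  0.14572173]), 'wrist_torque': array([0.02299242, 0.04965806, 0.01070992]), 'gripper_width': 85.33974044341363}
scene {'fx': 379.9199178503727, 'fy': 379.9199178503727, 'cx': 273.2739910328689, 'cy': 201.52454100049812, 'pose': array([[-7.43568465e-01, -4.80387635e-01,  4.65116822e-01,
         1.00594459e+01],
       [-6.68570000e-01,  5.22732627e-01, -5.289
[... 425 characters left out ...]
657e-01, -6.03640136e-01,  7.32399428e-01,
        -9.68269977e+02],
       [ 2.15858322e-02, -7.76034598e-01, -6.30320835e-01,
         9.27860562e+02],
       [ 0.00000000e+00,  0.00000000e+00,  0.00000000e+00,
         1.00000000e+00]])}
wrist {'fx': 345.62090162842276, 'fy': 345.62090162842276, 'cx': 285.8400673787351, 'cy': 206.50488248805237, 'pose': array([[-3.63318776e-01,  8.82009810e-01,  3.00096921e-01,
         1.49673686e+02],
       [ 9.31662916e-01,  3.43291134e-01,  1.18976506e-01,
        -6.13154184e+02],
       [ 1.91783290e-03,  3.22815571e-01, -9.46459946e-01,
         3.72287284e+02],
       [ 0.00000000e+00,  0.00000000e+00,  0.00000000e+00,
         1.00000000e+00]])}
```

View pics/scene0.png

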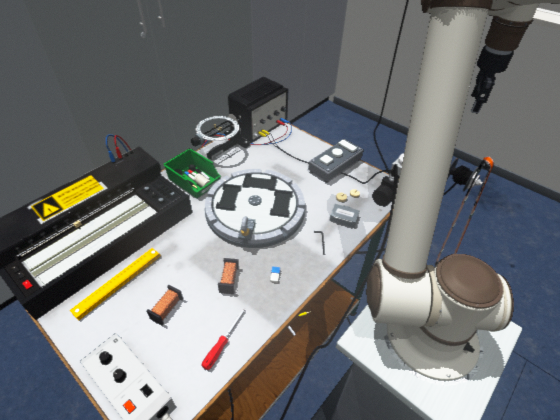

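View pics/side0.png

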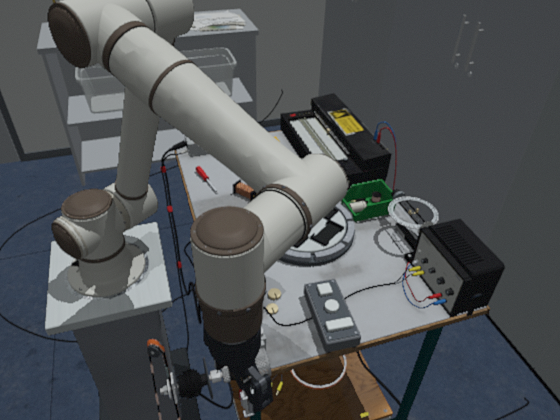

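View pics/wrist0.png

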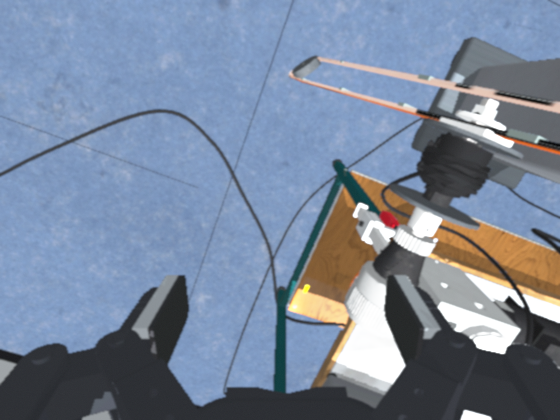

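Scene view: turntable hub at about (255,203), ring at (247,228), coils at (228,277) and (165,304), key box at (335,158). There are two coils visible. The bystanders are the screwdriver (222,340), eraser (275,274), rule (118,283), weights (341,197) and (353,193), and fuse box (344,214). The side view is mostly blocked by the arm.

```bash
cat > h.py <<'E'
import numpy as np, cv2
from bench import arm
def ray(m,u,v):
    d=np.array([(u-m['cx'])/m['fx'],(v-m['cy'])/m['fy'],1.0]); P=np.array(m['pose'])
    return P[:3,3], P[:3,:3]@d
def onplane(m,u,v,z):
    o,d=ray(m,u,v); t=(z-o[2])/d[2]; return o+t*d
def proj(m,p):
    P=np.array(m['pose']); c=P[:3,:3].T@(np.array(p)-P[:3,3]); return np.array([m['fx']*c[0]/c[2]+m['cx'],m['fy']*c[1]/c[2]+m['cy']])
def cloud(m,d):
    h,w=d.shape; u,v=np.meshgrid(np.arange(w),np.arange(h)); P=np.array(m['pose'])
    c=np.stack([(u-m['cx'])/m['fx']*d,(v-m['cy'])/m['fy']*d,d],-1)
    X=c@P[:3,:3].T+P[:3,3]; X[d<=0]=np.nan; return X
def tool():
    from scipy.spatial.transform import Rotation as R
    s=arm.read_state(); return s,R.from_quat(s['ee_rot']).as_matrix()
def snap(name,tag):
    m=arm.camera_model(name); im,d=arm.get_image(name)
    bgr=np.ascontiguousarray(im[:,:,::-1]); cv2.imwrite(f"pics/{name}_{tag}.png",bgr); np.save(f"pics/{name}_{tag}_d.npy",d)
    import pickle; pickle.dump(m,open(f"pics/{name}_{tag}.pkl","wb"))
    return m,bgr,d
E
python3 - <<'E'
from h import *
im=cv2.imread('pics/scene0.png'); d=np.load('pics/scene0_d.npy'); m=arm.camera_model('scene')
X=cloud(m,d)
for n,(u,v) in dict(hub=(255,200),ring=(247,228),coilA=(229,276),coilB=(165,303),key=(335,158),bench=(290,240),fuse=(344,214),w0=(341,197),w2=(353,193),eras=(275,274),disc=(285,215)).items():
    print(n,X[v,u].round(0))
im2=cv2.resize(im[120:380,60:400],None,fx=2.3,fy=2.3,interpolation=cv2.INTER_CUBIC); cv2.imwrite('pics/scene0z.png',im2)
E
```

```text
hub [566. -13.  39.]
ring [494.  91.  60.]
coilA [434. 215.  34.]
coilB [489. 365.  35.]
key [ 502. -321.   48.]
bench [414.   6.  -1.]
fuse [ 348. -154.   26.]
w0 [ 402. -220.   10.]
w2 [ 386. -261.    9.]
eras [363. 125.  15.]
disc [461. -26.  41.]
```

View pics/scene0z.png

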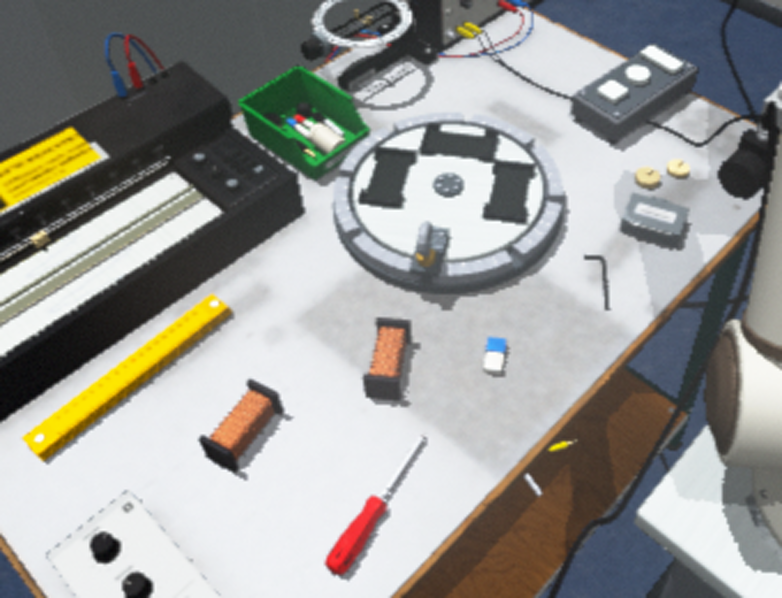

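```bash
cat >> h.py <<'E'
def goto(p=None,yaw=None,rows=1,z=None):
    """plan: from measured pose; target TCP p (world mm), yaw = world angle (deg) of tool y axis (mod 180 chosen nearest).
    prints total tool-frame shift in cm in present axes and turn deg"""
    s,Rm=tool(); q=s['position']; p=np.array(p,float)
    dl=Rm.T@(p-q)/10
    print('from',q.round(1),'shift cm (present tool axes)',dl.round(2),'per row',(dl/rows).round(2))
    y=Rm[:,1]; cy=np.degrees(np.arctan2(y[1],y[0]))
    print('tool y yaw',round(cy,1),'tool x yaw',round(np.degrees(np.arctan2(Rm[1,0],Rm[0,0])),1), 'z',Rm[:,2].round(3),'j6',s['joints'][5].round(3))
    if yaw is not None:
        dy=(yaw-cy+90)%180-90
        print('turn about tool z (deg): ',round(-dy,1),' alt',round(-dy+180*np.sign(dy),1))
def coils(bgr,m,z=33.5,minA=60):
    hsv=cv2.cvtColor(bgr,cv2.COLOR_BGR2HSV)
    k=cv2.inRange(hsv,(4,90,60),(18,230,255)); k=cv2.morphologyEx(k,cv2.MORPH_CLOSE,np.ones((5,5)))
    cs,_=cv2.findContours(k,cv2.RETR_EXTERNAL,cv2.CHAIN_APPROX_NONE); out=[]
    for c in cs:
        if cv2.contourArea(c)<minA: continue
        out.append((cv2.contourArea(c),cv2.minAreaRect(c),c))
    return out
E
python3 - <<'E'
from h import *
im=cv2.imread('pics/scene0.png'); d=np.load('pics/scene0_d.npy'); m=arm.camera_model('scene')
X=cloud(m,d)
for a,r,c in coils(im,m):
    mask=np.zeros(d.shape,np.uint8); cv2.drawContours(mask,[c],-1,255,-1)
    P=X[mask>0]; P=P[np.isfinite(P[:,0])]
    if not (200<np.median(P[:,0])<900): continue
    T=P[(P[:,2]>29)&(P[:,2]<40)]
    if len(T)<20: print(a,r,P.mean(0));continue
    (cx,cy),(w,h),an=cv2.minAreaRect(T[:,:2].astype(np.float32))
    u,s_,vt=np.linalg.svd(T[:,:2]-T[:,:2].mean(0),full_matrices=False)
    print('area',a,'px',np.round(r[0]),'top rect ctr',round(cx),round(cy),'size',round(w),round(h),'yaw pca',np.degrees(np.arctan2(vt[0,1],vt[0,0])).round(1),'zmed',np.median(T[:,2]).round(1))
# disc: points with z 26..42 near the hub; base?
S=(np.hypot(X[...,0]-566,X[...,1]+13)<200)
P=X[S]; P=P[np.isfinite(P[:,0])]
r=np.hypot(P[:,0]-566,P[:,1]+13)
print('z hist',np.histogram(P[:,2],bins=np.arange(-6,120,4)))
hi=P[P[:,2]>52]; print('high pts',len(hi),hi.mean(0).round(1),hi.min(0).round(0),hi.max(0).round(0))
goto((430,100,260),None,18)
E
```

```text
71.0 ((128.87998962402344, 405.8399963378906), (10.399999618530273, 8.40000057220459), 53.13010025024414) [349.34322999 542.32527868  64.02358089]
270.5 ((67.8108139038086, 366.6351013183594), (130.77859497070312, 3.6036767959594727), 54.462318420410156) [537.06142851 586.17054142  -1.45418009]
area 363.0 px [166. 303.] top rect ctr 493 364 size 30 68 yaw pca 104.2 zmed 34.2
area 216.5 px [228. 272.] top rect ctr 444 209 size 29 65 yaw pca 127.9 zmed 34.0
7438.0 ((286.82965087890625, 354.462158203125), (48.44044876098633, 222.7916717529297), 43.48459243774414) [ 351.97902306   80.43601454 -524.74247449]
106.0 ((369.3781433105469, 234.85653686523438), (3.055875301361084, 58.72686004638672), 43.31531524658203) [ 261.26217941 -167.84757331    0.36513571]
z hist (array([ 139, 2885,  914,  114,  123,  187,  343,  200,  244, 1117, 3395,
        354,  228,  170,   50,   22,   31,   15,    5,    8,   25,   23,
          3,    6,    7,    8,   11,   25,    6,    0,    0]), array([ -6,  -2,   2,   6,  10,  14,  18,  22,  26,  30,  34,  38,  42,
        46,  50,  54,  58,  62,  66,  70,  74,  78,  82,  86,  90,  94,
        98, 102, 106, 110, 114, 118]))
high pts 208 [572.  106.3  76.5] [478. -29.  52.] [765. 148. 107.]
from [ 226.3 -582.1  230.5] shift cm (present tool axes) [-43.69  56.21  -2.87] per row [-2.43  3.12 -0.16]
tool y yaw 111.2 tool x yaw -158.8 z [-0.001  0.002 -1.   ] j6 -0.259
```

Emit:
servo_tool:
  rows:
    - {"x": -2.4,"y": 3.1,"z": -0.2}
    - {"x": -2.4,"y": 3.1,"z": -0.2}
    - {"x": -2.4,"y": 3.1,"z": -0.2}
    - {"x": -2.4,"y": 3.1,"z": -0.2}
    - {"x": -2.4,"y": 3.1,"z": -0.2}
    - {"x": -2.4,"y": 3.1,"z": -0.2}
    - {"x": -2.4,"y": 3.1,"z": -0.2}
    - {"x": -2.4,"y": 3.1,"z": -0.2}
    - {"x": -2.4,"y": 3.1,"z": -0.2}

```text
invalid input at $.rows[0]: expected keys fingers, x, y, z, turn
```

Emit:
servo_tool:
  rows:
    - {"x": -2.4,"y": 3.1,"z": -0.2}
    - {"x": -2.4,"y": 3.1,"z": -0.2}
    - {"x": -2.4,"y": 3.1,"z": -0.2}
    - {"x": -2.4,"y": 3.1,"z": -0.2}
    - {"x": -2.4,"y": 3.1,"z": -0.2}
    - {"x": -2.4,"y": 3.1,"z": -0.2}
    - {"x": -2.4,"y": 3.1}
    - {"x": -2.4,"y": 3.1}
    - {"x": -2.4,"y": 3.1}
    - {}

```text
invalid input at $.rows[0]: expected keys fingers, x, y, z, turn
```

```bash
python3 - <<'E'
from h import *
s,R=tool(); print(s['clock'],s['position'])
snap('wrist','1'); snap('side','1'); snap('scene','1')
E
```

```text
0.15 [ 226.32970864 -582.12511528  230.45608367]
```

View pics/wrist_1.png

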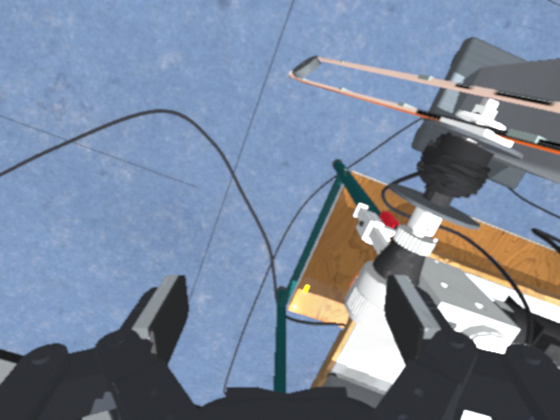

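View pics/side_1.png

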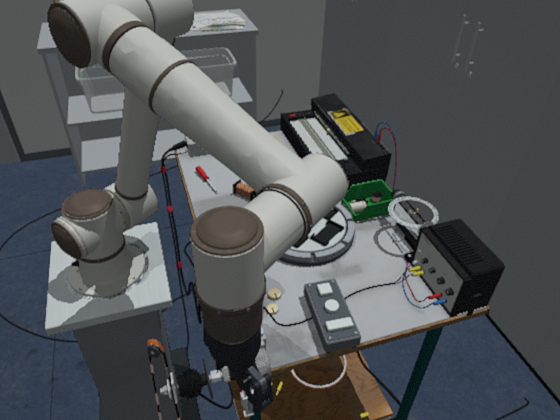

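View pics/scene_1.png

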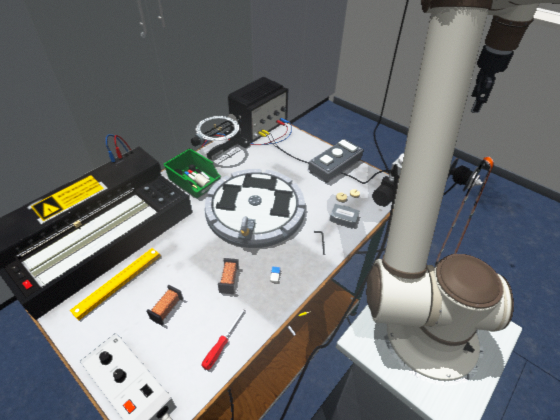

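Both calls were refused because every row needs all five keys, so nothing moved and the pictures are unchanged. I'll send the move again with all five.

Emit:
servo_tool:
  rows:
    - {"fingers": 8.5,"turn": 0,"x": -2.4,"y": 3.1,"z": -0.2}
    - {"fingers": 8.5,"turn": 0,"x": -2.4,"y": 3.1,"z": -0.2}
    - {"fingers": 8.5,"turn": 0,"x": -2.4,"y": 3.1,"z": -0.2}
    - {"fingers": 8.5,"turn": 0,"x": -2.4,"y": 3.1,"z": -0.2}
    - {"fingers": 8.5,"turn": 0,"x": -2.4,"y": 3.1,"z": -0.2}
    - {"fingers": 8.5,"turn": 0,"x": -2.4,"y": 3.1,"z": -0.2}
    - {"fingers": 8.5,"turn": 0,"x": -2.4,"y": 3.1,"z": -0.2}
    - {"fingers": 8.5,"turn": 0,"x": -2.4,"y": 3.1,"z": -0.2}
    - {"fingers": 8.5,"turn": 0,"x": -2.4,"y": 3.1,"z": -0.2}

```text
clock: 1.05
position: [326.7, -242.5, 249.6]
ee_rot: [-0.184, 0.983, -0.0, 0.0]
contact_force: [1.6, 0.1, -0.2]
gripper_width: 84.8
```

Emit:
servo_tool:
  rows:
    - {"fingers": 8.5,"turn": 0,"x": -2.4,"y": 3.1,"z": -0.2}
    - {"fingers": 8.5,"turn": 0,"x": -2.4,"y": 3.1,"z": -0.2}
    - {"fingers": 8.5,"turn": 0,"x": -2.4,"y": 3.1,"z": -0.2}
    - {"fingers": 8.5,"turn": 0,"x": -2.4,"y": 3.1,"z": -0.2}
    - {"fingers": 8.5,"turn": 0,"x": -2.4,"y": 3.1,"z": -0.2}
    - {"fingers": 8.5,"turn": 0,"x": -2.4,"y": 3.1,"z": -0.2}
    - {"fingers": 8.5,"turn": 0,"x": -2.4,"y": 3.1,"z": -0.2}
    - {"fingers": 8.5,"turn": 0,"x": -2.4,"y": 3.1,"z": -0.2}
    - {"fingers": 8.5,"turn": 0,"x": -2.4,"y": 3.1,"z": -0.2}
    - {"fingers": 8.5,"turn": 0,"x": 0,"y": 0,"z": 0}

```text
clock: 1.88
position: [429.1, 99.2, 267.7]
ee_rot: [-0.187, 0.982, 0.0, 0.001]
contact_force: [0.9, -1.2, 1.2]
gripper_width: 85.0
```

```bash
python3 - <<'E'
from h import *
s,R=tool(); print(s['clock'],s['position'],s['joint_vel'].round(3))
snap('wrist','2'); snap('side','2'); snap('scene','2')
E
```

```text
1.8833 [429.09010765  99.21208601 267.71468369] [-0.065 -0.037 -0.062 -0.005 -0.04   0.07 ]
```

View pics/wrist_2.png

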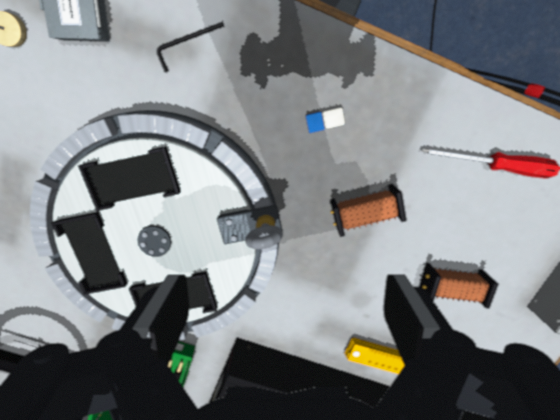

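View pics/side_2.png

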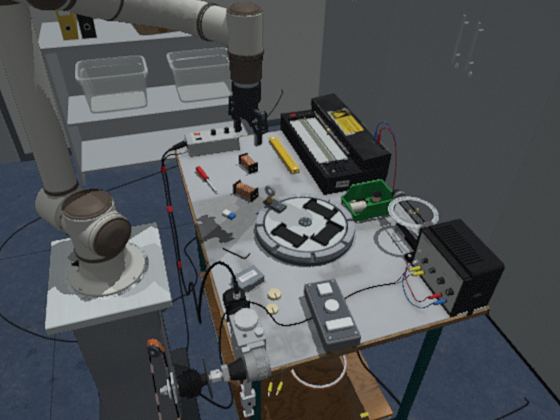

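View pics/scene_2.png

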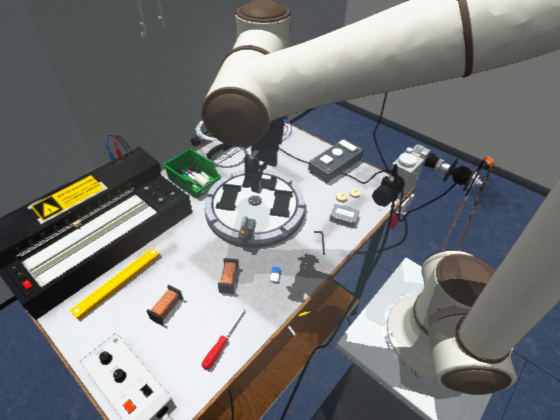

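Wrist view: two coils at (368,209) and (460,286), ring at (262,232), hub at (154,240), and three cradles. The side view also shows only two coils on the bench, so the third is absent.

```bash
cat >> h.py <<'E'
import pickle
def load(name,tag):
    return pickle.load(open(f"pics/{name}_{tag}.pkl","rb")),cv2.imread(f"pics/{name}_{tag}.png"),np.load(f"pics/{name}_{tag}_d.npy")
def tri(m1,p1,m2,p2):
    o1,d1=ray(m1,*p1); o2,d2=ray(m2,*p2); d1=d1/np.linalg.norm(d1); d2=d2/np.linalg.norm(d2)
    t=np.linalg.lstsq(np.stack([d1,-d2],1),o2-o1,rcond=None)[0]
    a=o1+t[0]*d1; b=o2+t[1]*d2; return (a+b)/2,np.linalg.norm(a-b)
def findcoils(name,tag,ztop=34):
    m,im,d=load(name,tag); X=cloud(m,d); res=[]
    for a,r,c in coils(im,m):
        mask=np.zeros(d.shape,np.uint8); cv2.drawContours(mask,[c],-1,255,-1)
        P=X[mask>0]; P=P[np.isfinite(P[:,0])]
        if len(P)<50 or not(250<np.median(P[:,0])<850 and np.median(P[:,2])>8): continue
        zt=np.percentile(P[:,2],85); T=P[abs(P[:,2]-zt)<4]
        if len(T)<30: continue
        (cx,cy),(w,h),an=cv2.minAreaRect(T[:,:2].astype(np.float32))
        L=T[:,:2]-T[:,:2].mean(0); vt=np.linalg.svd(L,full_matrices=False)[2]
        yaw=(an if w>h else an+90)%180
        res.append((round(cx,1),round(cy,1),round(float(zt),1),round(w,1),round(h,1),round(yaw,1),round(float(np.degrees(np.arctan2(vt[0,1],vt[0,0]))%180),1),np.round(r[0])))
    return res
E
python3 - <<'E'
from h import *
for n in ['wrist','scene','side']:
    for r in findcoils(n,'2'): print(n,r)
m,im,d=load('wrist','2'); X=cloud(m,d)
g=cv2.cvtColor(im,cv2.COLOR_BGR2GRAY)
for (v,u) in [(240,154),(240,180),(175,130),(250,92),(100,60),(217,262),(238,262)]: print((u,v),X[v,u].round(1))
big=cv2.resize(im[90:340,20:420],None,fx=2,fy=2,interpolation=cv2.INTER_CUBIC); cv2.imwrite('pics/w2z.png',big)
ms,ims,ds=load('scene','2')
big=cv2.resize(ims[150:260,190:320],None,fx=5,fy=5,interpolation=cv2.INTER_CUBIC); cv2.imwrite('pics/s2z.png',big)
E
```

```text
wrist (494.3, 361.5, 33.2, 29.9, 69.4, 100.4, 103.3, array([462., 285.]))
wrist (444.3, 207.6, 33.2, 28.0, 66.8, 126.3, 126.1, array([368., 209.]))
scene (349.9, 542.0, 66.2, 21.9, 11.9, 4.6, 7.8, array([129., 406.]))
scene (493.0, 364.3, 35.6, 28.4, 66.2, 103.9, 103.9, array([166., 303.]))
scene (442.9, 210.0, 35.7, 27.9, 65.0, 127.6, 126.3, array([228., 272.]))
side (439.4, 210.0, 35.7, 31.8, 69.1, 126.4, 122.2, array([244., 190.]))
side (489.9, 363.9, 36.3, 28.7, 69.2, 101.2, 101.2, array([246., 161.]))
(154, 240) [566.3 -13.6  39. ]
(180, 240) [557.9  14.   33.8]
(130, 175) [501.  -58.9  36. ]
(92, 250) [610.2 -80.9  32.9]
(60, 100) [ 458.7 -164.6    0.8]
(262, 217) [486.1  92.9  56.1]
(262, 238) [489.5  97.3 101.2]
```

View pics/w2z.png

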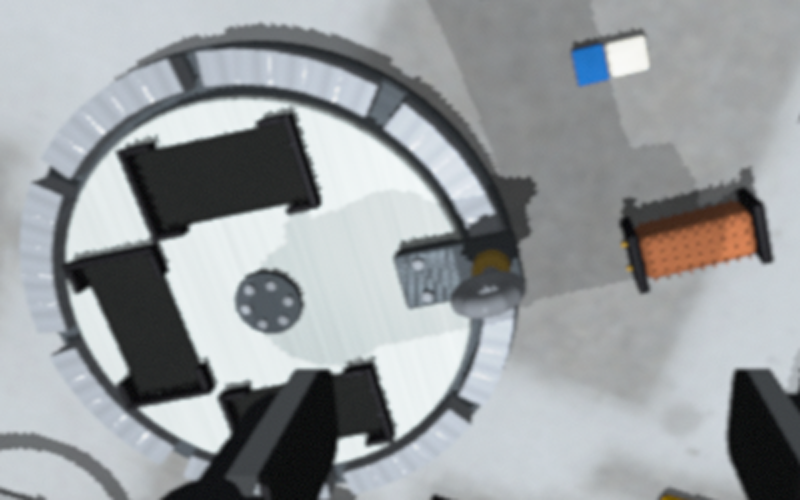

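View pics/s2z.png

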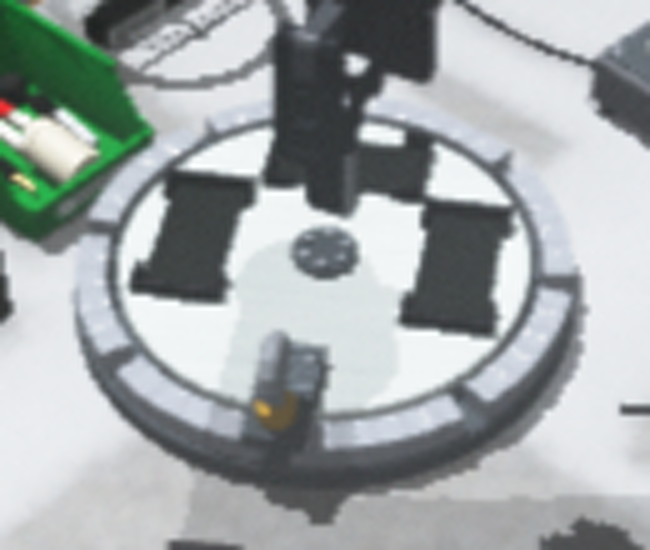

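```bash
python3 - <<'E'
from h import *
m,im,d=load('wrist','2'); X=cloud(m,d); ms,ims,ds=load('scene','2'); m0=ms; im0=cv2.imread('pics/scene0.png'); d0=np.load('pics/scene0_d.npy')
print('hub tri',tri(m,(154,240),ms,(255,200.4)))
def pk(m,im,d,nm):
    X=cloud(m,d); g=im.max(2)
    S=(g<75)&(np.hypot(X[...,0]-566,X[...,1]+13.5)<116)&(X[...,2]>28)&(X[...,2]<50)
    n,l,st,ce=cv2.connectedComponentsWithStats(S.astype(np.uint8))
    for i in range(1,n):
        if st[i,4]<150: continue
        P=X[l==i]; Z=np.median(P[:,2]); F=P
        r=cv2.minAreaRect(F[:,:2].astype(np.float32)); c=np.array(r[0])-[566,-13.5]
        print(nm,st[i,4],'ctr',np.round(r[0],1),'size',np.round(r[1],1),'an',round(r[2],1),'z',Z.round(1),'polar',np.hypot(*c).round(1),np.degrees(np.arctan2(c[1],c[0])).round(1))
pk(m,im,d,'wrist'); pk(m0,im0,d0,'scene')
# disc/base outline: base circle from bright ring z 
for nm,(mm,ii,dd) in dict(w=(m,im,d),s=(m0,im0,d0)).items():
    X=cloud(mm,dd); r=np.hypot(X[...,0]-566,X[...,1]+13.5)
    S=(r<165)&(X[...,2]>18)&(X[...,2]<46); P=X[S][:,:2].astype(np.float32)
    print(nm,'enclosing circle',cv2.minEnclosingCircle(P))
    S=(r>100)&(r<160)&(X[...,2]>92); P=X[S]; print(nm,'ring top',len(P),P.mean(0).round(1) if len(P) else '')
    S=(r>115)&(r<160)&(X[...,2]>64); P=X[S]; 
    if len(P): print(nm,'ring pts',len(P),P.mean(0).round(1),P.min(0).round(1),P.max(0).round(1))
E
```

```text
hub tri (array([567.41474609, -14.29079728,  35.9900597 ]), np.float64(1.0722268284210137))
wrist 6737 ctr [556.9 -67.7] size [103.6 214.2] an 78.5 z 34.2 polar 55.0 -99.5
wrist 868 ctr [615.2  54.2] size [52.6 36.8] an 30.4 z 34.4 polar 83.7 54.0
wrist 249 ctr [634.9 -10.4] size [20.1 36.9] an 57.4 z 36.3 polar 68.9 2.5
scene 281 ctr [632.2  30.4] size [50.6 99.7] an 33.8 z 36.8 polar 79.5 33.6
w enclosing circle ((568.1724243164062, -11.219154357910156), 149.42251586914062)
w ring top 14910 [442.8  48.2 322.1]
w ring pts 15193 [443.7  49.1 317.6] [424.9  25.2  64.1] [506.6 117.1 355.5]
s enclosing circle ((574.2508544921875, -9.964289665222168), 155.79400634765625)
s ring top 52 [488.8 104.4 101.7]
s ring pts 82 [488.1 104.7  95. ] [478.4  87.8  72.3] [499.9 117.3 107.4]
```

```bash
python3 - <<'E'
from h import *
goto((444,208.5,180),36.3,4)
E
```

```text
from [426.5  94.3 267. ] shift cm (present tool axes) [-5.78 10.01  8.7 ] per row [-1.45  2.5   2.17]
tool y yaw 111.3 tool x yaw -158.7 z [-0.001 -0.    -1.   ] j6 -1.791
turn about tool z (deg):  75.0  alt -105.0
```

Emit:
servo_tool:
  rows:
    - {"fingers": 8.5,"turn": 7,"x": 0,"y": 0,"z": 0}
    - {"fingers": 8.5,"turn": 7,"x": 0,"y": 0,"z": 0}

```text
clock: 2.2
position: [426.4, 92.8, 267.3]
ee_rot: [-0.059, 0.998, -0.0, -0.0]
contact_force: [-0.4, -0.5, -0.1]
gripper_width: 85.1
```

```bash
python3 - <<'E'
from h import *
print(arm.read_state()['joints'].round(3))
goto((444,208.5,180),36.3,4)
E
```

```text
[ 0.589  0.028 -0.361 -0.    -1.181 -2.041]
from [426.4  92.8 267.3] shift cm (present tool axes) [-3.13 11.27  8.73] per row [-0.78  2.82  2.18]
tool y yaw 96.8 tool x yaw -173.2 z [-0. -0. -1.] j6 -2.041
turn about tool z (deg):  60.5  alt -119.5
```

Emit:
servo_tool:
  rows:
    - {"fingers": 8.5,"turn": -7,"x": 0,"y": 0,"z": 0.3}
    - {"fingers": 8.5,"turn": -7,"x": 0,"y": 0,"z": 0.3}
    - {"fingers": 8.5,"turn": -7,"x": 0,"y": 0,"z": 0.3}
    - {"fingers": 8.5,"turn": -7,"x": 0,"y": 0,"z": 0.3}
    - {"fingers": 8.5,"turn": -7,"x": 0,"y": 0,"z": 0.3}
    - {"fingers": 8.5,"turn": -7,"x": 0,"y": 0,"z": 0.3}
    - {"fingers": 8.5,"turn": -7,"x": 0,"y": 0,"z": 0.3}
    - {"fingers": 8.5,"turn": -7,"x": 0,"y": 0,"z": 0.3}
    - {"fingers": 8.5,"turn": -7,"x": 0,"y": 0,"z": 0.3}
    - {"fingers": 8.5,"turn": -7,"x": 0,"y": 0,"z": 0.3}

```text
clock: 3.03
position: [426.4, 92.5, 237.3]
ee_rot: [-0.626, 0.78, 0.0, 0.0]
contact_force: [-0.5, -0.0, 0.0]
gripper_width: 84.7
```

Emit:
servo_tool:
  rows:
    - {"fingers": 8.5,"turn": -7,"x": 0,"y": 0,"z": 0.3}
    - {"fingers": 8.5,"turn": -7,"x": 0,"y": 0,"z": 0.3}
    - {"fingers": 8.5,"turn": -7,"x": 0,"y": 0,"z": 0.3}
    - {"fingers": 8.5,"turn": -7,"x": 0,"y": 0,"z": 0.3}
    - {"fingers": 8.5,"turn": -7,"x": 0,"y": 0,"z": 0.3}
    - {"fingers": 8.5,"turn": -7,"x": 0,"y": 0,"z": 0.3}
    - {"fingers": 8.5,"turn": -7,"x": 0,"y": 0,"z": 0.3}
    - {"fingers": 8.5,"turn": 0,"x": 0,"y": 0,"z": 0}

```text
clock: 3.7
position: [426.1, 92.4, 215.9]
ee_rot: [0.892, -0.452, -0.0, 0.0]
contact_force: [0.2, -0.7, -0.9]
gripper_width: 84.8
```

```bash
python3 - <<'E'
from h import *
print(arm.read_state()['joints'].round(3))
goto((444,208.5,180),36.3,4)
E
```

```text
[ 0.589  0.072 -0.45  -0.    -1.05   0.044]
from [426.1  92.4 215.9] shift cm (present tool axes) [-8.31 -8.31  3.58] per row [-2.08 -2.08  0.9 ]
tool y yaw -143.8 tool x yaw -53.8 z [-0.001 -0.    -1.   ] j6 0.044
turn about tool z (deg):  -0.1  alt 179.9
```

Emit:
servo_tool:
  rows:
    - {"fingers": 8.5,"turn": 0,"x": -2.1,"y": -2.1,"z": 0.5}
    - {"fingers": 8.5,"turn": 0,"x": -2.1,"y": -2.1,"z": 0.5}
    - {"fingers": 8.5,"turn": 0,"x": -2.1,"y": -2.1,"z": 0.5}
    - {"fingers": 8.5,"turn": 0,"x": -2.0,"y": -2.0,"z": 0.5}
    - {"fingers": 8.5,"turn": 0,"x": 0,"y": 0,"z": 0}
    - {"fingers": 8.5,"turn": 0,"x": 0,"y": 0,"z": 0}

```text
clock: 4.2
position: [444.7, 210.1, 196.0]
ee_rot: [0.891, -0.453, -0.0, 0.001]
contact_force: [-0.1, -1.0, -0.5]
gripper_width: 85.0
```

```bash
python3 - <<'E'
from h import *
snap('wrist','3')
for r in findcoils('wrist','3'): print(r)
goto((444,208.5,100),36.3,4)
E
```

```text
(495.7, 362.1, 33.5, 27.9, 68.4, 102.5, 92.6, array([157., 275.]))
(445.3, 208.0, 33.5, 28.8, 67.0, 125.4, 126.3, array([287., 182.]))
from [444.6 209.4 196.2] shift cm (present tool axes) [0.04 0.09 9.62] per row [0.01 0.02 2.41]
tool y yaw -143.9 tool x yaw -53.9 z [-0.001 -0.001 -1.   ] j6 -0.141
turn about tool z (deg):  -0.2  alt 179.8
```

View pics/wrist_3.png

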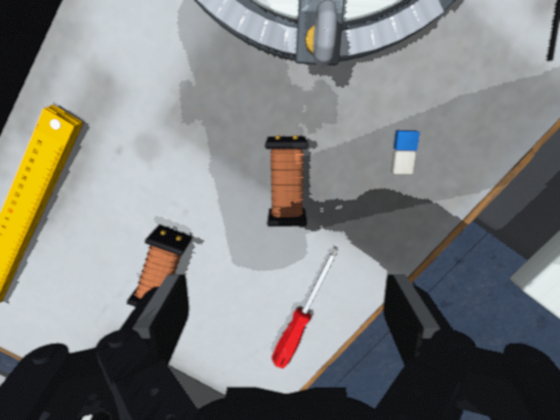

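Wrist view: coil A is centred at (287,182) with its plates at rows 140 and 218. It is clear of the screwdriver tip at (335,248). I'll descend and grip it.

Emit:
servo_tool:
  rows:
    - {"fingers": 8.5,"turn": 0,"x": 0.1,"y": 0.1,"z": 3.5}
    - {"fingers": 8.5,"turn": 0,"x": 0,"y": 0,"z": 3.5}
    - {"fingers": 8.5,"turn": 0,"x": 0,"y": 0,"z": 3.5}
    - {"fingers": 8.5,"turn": 0,"x": 0,"y": 0,"z": 3.5}
    - {"fingers": 8.5,"turn": 0,"x": 0,"y": 0,"z": 2.5}
    - {"fingers": 8.5,"turn": 0,"x": 0,"y": 0,"z": 1.5}
    - {"fingers": 8.5,"turn": 0,"x": 0,"y": 0,"z": 0.5}
    - {"fingers": 8.5,"turn": 0,"x": 0,"y": 0,"z": 0}

```text
clock: 4.92
position: [444.2, 207.2, 10.8]
ee_rot: [0.891, -0.453, -0.0, 0.001]
contact_force: [-0.7, -0.5, -0.2]
gripper_width: 85.3
```

```bash
python3 - <<'E'
from h import *
goto((445,208.3,8),36,1)
E
```

```text
from [444.2 207.2  10.8] shift cm (present tool axes) [-0.04 -0.13  0.28] per row [-0.04 -0.13  0.28]
tool y yaw -143.9 tool x yaw -53.9 z [-0.002 -0.002 -1.   ] j6 -0.138
turn about tool z (deg):  0.1  alt -179.9
```

Emit:
servo_tool:
  rows:
    - {"fingers": 5,"turn": 0,"x": 0,"y": -0.1,"z": 0.2}
    - {"fingers": 2,"turn": 0,"x": 0,"y": 0,"z": 0}
    - {"fingers": 2,"turn": 0,"x": 0,"y": 0,"z": 0}
    - {"fingers": 2,"turn": 0,"x": 0,"y": 0,"z": 0}
    - {"fingers": 2,"turn": 0,"x": 0,"y": 0,"z": 0}
    - {"fingers": 2,"turn": 0,"x": 0,"y": 0,"z": 0}
    - {"fingers": 2,"turn": 0,"x": 0,"y": 0,"z": 0}
    - {"fingers": 2,"turn": 0,"x": 0,"y": 0,"z": 0}

```text
clock: 5.58
position: [445.9, 209.8, 10.4]
ee_rot: [0.892, -0.452, 0.0, -0.001]
contact_force: [-1.8, 0.2, 5.9]
gripper_width: 27.9
```

Emit:
servo_tool:
  rows:
    - {"fingers": 2,"turn": 0,"x": 0,"y": 0,"z": -2}
    - {"fingers": 2,"turn": 0,"x": 0,"y": 0,"z": -3.5}
    - {"fingers": 2,"turn": 0,"x": 0,"y": 0,"z": -3.5}
    - {"fingers": 2,"turn": 0,"x": 0,"y": 0,"z": -3.5}
    - {"fingers": 2,"turn": 0,"x": 0,"y": 0,"z": -3}
    - {"fingers": 2,"turn": 0,"x": 0,"y": 0,"z": -2}
    - {"fingers": 2,"turn": 0,"x": 0,"y": 0,"z": -1}
    - {"fingers": 2,"turn": 0,"x": 0,"y": 0,"z": 0}

```text
clock: 6.25
position: [446.1, 210.0, 196.4]
ee_rot: [0.892, -0.452, 0.001, -0.002]
contact_force: [0.1, -0.4, -1.9]
gripper_width: 27.9
```

```bash
python3 - <<'E'
from h import *
print(arm.read_state()['gripper_width'])
goto((538,-107,190),34.5,9)
E
```

```text
27.917157927935047
from [446.1 210.  196.4] shift cm (present tool axes) [31.   11.34  0.57] per row [3.44 1.26 0.06]
tool y yaw -143.7 tool x yaw -53.7 z [ 0.004  0.003 -1.   ] j6 -0.137
turn about tool z (deg):  1.8  alt -178.2
```

Emit:
servo_tool:
  rows:
    - {"fingers": 2,"turn": 0,"x": 2.5,"y": 0.9,"z": 0}
    - {"fingers": 2,"turn": 0,"x": 3.5,"y": 1.3,"z": 0}
    - {"fingers": 2,"turn": 0,"x": 3.5,"y": 1.3,"z": 0}
    - {"fingers": 2,"turn": 0,"x": 3.5,"y": 1.3,"z": 0}
    - {"fingers": 2,"turn": 0,"x": 3.5,"y": 1.3,"z": 0}
    - {"fingers": 2,"turn": 0,"x": 3.5,"y": 1.3,"z": 0}
    - {"fingers": 2,"turn": 0,"x": 3.5,"y": 1.3,"z": 0}
    - {"fingers": 2,"turn": 0,"x": 3.5,"y": 1.3,"z": 0}
    - {"fingers": 2,"turn": 0,"x": 3.0,"y": 1.1,"z": 0}
    - {"fingers": 2,"turn": 1.8,"x": 1.0,"y": 0.2,"z": 0}

```text
clock: 7.08
position: [536.8, -111.0, 191.3]
ee_rot: [0.884, -0.468, -0.002, 0.001]
contact_force: [0.5, -0.6, -1.2]
gripper_width: 27.9
```

Emit:
servo_tool:
  rows:
    - {"fingers": 2,"turn": 0,"x": 0,"y": 0,"z": 0}
    - {"fingers": 2,"turn": 0,"x": 0,"y": 0,"z": 0}

```text
clock: 7.25
position: [536.5, -107.6, 192.1]
ee_rot: [0.884, -0.467, -0.002, 0.001]
contact_force: [-0.2, -0.1, -2.1]
gripper_width: 27.4
```

```bash
python3 - <<'E'
from h import *
print(arm.read_state()['gripper_width'])
snap('wrist','4')
goto((502.7,-57.7,120),34.5,1)
m,im,d=load('wrist','4'); X=cloud(m,d)
big=cv2.resize(im,None,fx=1.4,fy=1.4,interpolation=cv2.INTER_CUBIC); cv2.imwrite('pics/w4z.png',big)
E
```

```text
27.439834155096534
from [ 536.5 -106.9  192.6] shift cm (present tool axes) [-5.96 -0.01  7.28] per row [-5.96 -0.01  7.28]
tool y yaw -145.6 tool x yaw -55.6 z [-0.003  0.    -1.   ] j6 0.502
turn about tool z (deg):  -0.1  alt 179.9
```

View pics/w4z.png

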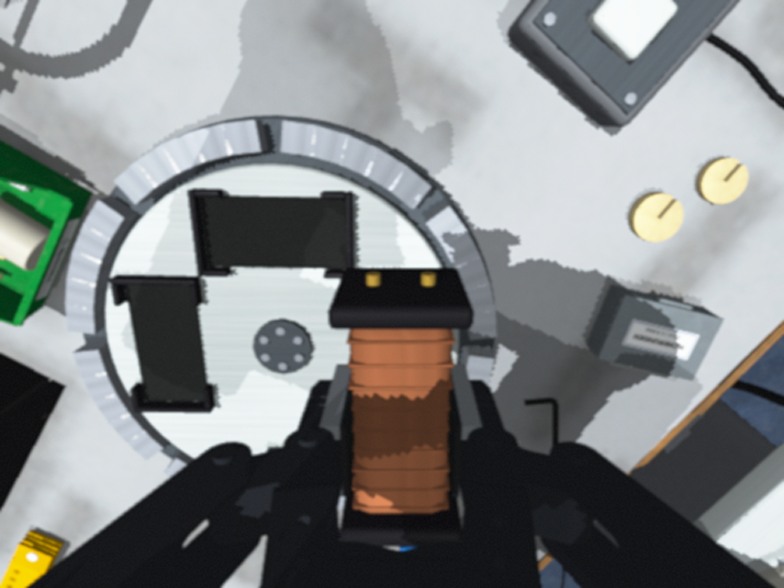

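Wrist view (zoomed): hub at (283,345), cradle 1 at (275,232), and cradle 2 at (165,345). The held coil is straight in the jaws. I'll get the cradle geometry from this view.

```bash
cat >> h.py <<'E'
def pockets(name,tag,roi=None,c0=(567,-13.5)):
    m,im,d=load(name,tag); X=cloud(m,d); g=im.max(2)
    S=(g<80)&(np.hypot(X[...,0]-c0[0],X[...,1]-c0[1])<119)&(X[...,2]>30)&(X[...,2]<47)
    n,l,st,ce=cv2.connectedComponentsWithStats(cv2.morphologyEx(S.astype(np.uint8),cv2.MORPH_OPEN,np.ones((3,3))))
    for i in range(1,n):
        if st[i,4]<400: continue
        P=X[l==i]; zf=np.percentile(P[:,2],25)
        r=cv2.minAreaRect(P[:,:2].astype(np.float32)); F=P[P[:,2]<zf+3]; rf=cv2.minAreaRect(F[:,:2].astype(np.float32))
        c=np.array(r[0])-c0
        print(name,st[i,4],'px',ce[i].round(),'ctr',np.round(r[0],1),'size',np.round(r[1],1),'an',round(r[2],1),'floor z',zf.round(1),'floor rect',np.round(rf[0],1),np.round(rf[1],1),round(rf[2],1),'polar',np.hypot(*c).round(1),np.degrees(np.arctan2(c[1],c[0])).round(1))
E
python3 - <<'E'
from h import *
pockets('wrist','4')
m,im,d=load('wrist','4')
print('hub',onplane(m,283/1.4,345/1.4,39), onplane(m,283/1.4,345/1.4,36))
m2,_,_=load('scene','2'); print(tri(m,(283/1.4,345/1.4),m2,(255,200.4)))
m1,_,_=load('wrist','2'); print(tri(m,(283/1.4,345/1.4),m1,(154,240)))
E
```

```text
wrist 6048 px [195. 165.] ctr [611.8 -80.2] size [96.9 52.6] an 33.8 floor z 33.6 floor rect [611.4 -80.8] [95.2 49.3] 32.9 polar 80.4 -56.1
wrist 4975 px [119. 244.] ctr [634.3  28.3] size [54.3 98.4] an 33.3 floor z 33.7 floor rect [633.7  26.7] [51.3 94.6] 33.3 polar 79.2 31.9
hub [569.13480913 -16.85387639  39.        ] [568.97208467 -15.22238134  36.        ]
(array([568.35988297, -14.93121937,  34.69297404]), np.float64(1.3246329330256916))
(array([568.8622082 , -14.49733215,  34.6001809 ]), np.float64(0.09420558993022203))
```

Emit:
servo_tool:
  rows:
    - {"fingers": 2,"turn": 1.2,"x": -2,"y": 0,"z": 1}
    - {"fingers": 2,"turn": 0,"x": -2,"y": 0,"z": 2}
    - {"fingers": 2,"turn": 0,"x": -2,"y": 0,"z": 3}
    - {"fingers": 2,"turn": 0,"x": 0,"y": 0,"z": 3}
    - {"fingers": 2,"turn": 0,"x": 0,"y": 0,"z": 2}
    - {"fingers": 2,"turn": 0,"x": 0,"y": 0,"z": 1}
    - {"fingers": 2,"turn": 0,"x": 0,"y": 0,"z": 0}
    - {"fingers": 2,"turn": 0,"x": 0,"y": 0,"z": 0}

```text
clock: 7.97
position: [504.7, -56.9, 74.6]
ee_rot: [0.88, -0.475, 0.0, 0.0]
contact_force: [-0.1, -0.2, -1.5]
gripper_width: 27.7
```

```bash
python3 - <<'E'
from h import *
print(arm.read_state()['gripper_width'])
goto((502.8,-57.2,45),33.3,1)
snap('wrist','5'); snap('scene','5'); snap('side','5')
m,im,d=load('scene','5'); a=cv2.resize(im[150:260,190:320],None,fx=3,fy=3,interpolation=cv2.INTER_CUBIC)
m,im,d=load('side','5'); b=cv2.resize(im[170:280,240:370],None,fx=3,fy=3,interpolation=cv2.INTER_CUBIC)
cv2.imwrite('pics/ss5.png',np.hstack([a,b]))
E
```

```text
27.700301344361502
from [504.7 -56.9  74.6] shift cm (present tool axes) [-0.08  0.17  2.96] per row [-0.08  0.17  2.96]
tool y yaw -146.7 tool x yaw -56.7 z [ 0. -0. -1.] j6 0.373
turn about tool z (deg):  0.0  alt -180.0
```

View pics/wrist_5.png

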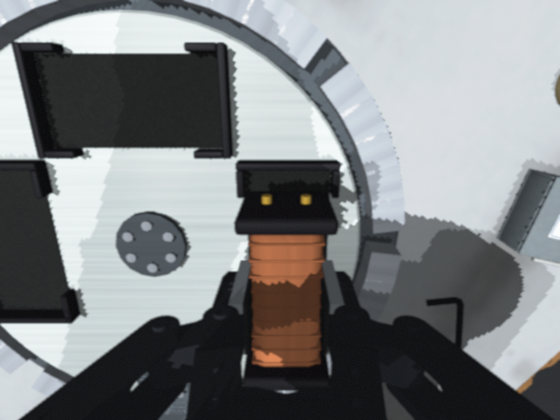

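View pics/ss5.png

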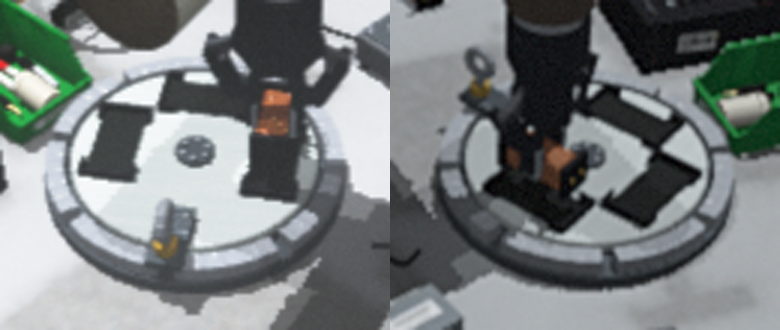

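```bash
python3 - <<'E'
from h import *
m,im,d=load('wrist','5'); X=cloud(m,d)
a=onplane(m,237,163,44); b=onplane(m,340,162,44); mid=(a+b)/2; u=(b-a)[:2]; print(a.round(1),b.round(1),np.hypot(*u).round(1),np.degrees(np.arctan2(u[1],u[0])))
n=np.array([np.cos(np.radians(-56.7)),np.sin(np.radians(-56.7))]); print('ctr est',(mid[:2]-49*n).round(1))
print('hub',onplane(m,151,243,38).round(1))
pockets('wrist','5')
for c in [(265,200),(305,200)]: print(X[c[1],c[0]].round(1))
E
```

```text
[552.3 -83.8  44. ] [ 509.1 -112.9   44. ] 52.1 -146.03445880482465
ctr est [503.8 -57.4]
hub [569.5 -16.   38. ]
wrist 20768 px [127.  99.] ctr [611.9 -79.3] size [97.9 53.4] an 33.0 floor z 33.7 floor rect [610.9 -79.6] [95.8 52.7] 33.0 polar 79.7 -55.7
wrist 9707 px [ 30. 249.] ctr [632.3  27.1] size [50.8 98.1] an 33.0 floor z 33.7 floor rect [631.   25.1] [50.7 97.4] 30.3 polar 76.9 31.9
wrist 3176 px [288. 176.] ctr [524.  -89.6] size [55.  22.3] an 33.1 floor z 33.9 floor rect [522.  -89.4] [52.9 16.2] 28.7 polar 87.4 -119.4
[535.  -87.   83.8]
[nan nan nan]
```

Emit:
servo_tool:
  rows:
    - {"fingers": 2,"turn": 0,"x": -0.15,"y": 0.1,"z": 0.7}
    - {"fingers": 2,"turn": 0,"x": 0,"y": 0,"z": 0.8}
    - {"fingers": 2,"turn": 0,"x": 0,"y": 0,"z": 0.7}
    - {"fingers": 2,"turn": 0,"x": 0,"y": 0,"z": 0.5}
    - {"fingers": 2,"turn": 0,"x": 0,"y": 0,"z": 0.2}
    - {"fingers": 2,"turn": 0,"x": 0,"y": 0,"z": 0}
    - {"fingers": 2,"turn": 0,"x": 0,"y": 0,"z": 0}

```text
clock: 8.7
position: [502.7, -56.9, 45.1]
ee_rot: [0.88, -0.475, -0.0, 0.0]
contact_force: [-0.4, 0.4, -0.9]
gripper_width: 27.9
```

Emit:
servo_tool:
  rows:
    - {"fingers": 2,"turn": 0,"x": 0,"y": 0,"z": 0.1}
    - {"fingers": 3.5,"turn": 0,"x": 0,"y": 0,"z": 0}
    - {"fingers": 4.5,"turn": 0,"x": 0,"y": 0,"z": 0}
    - {"fingers": 5.5,"turn": 0,"x": 0,"y": 0,"z": 0}
    - {"fingers": 5.5,"turn": 0,"x": 0,"y": 0,"z": 0}
    - {"fingers": 5.5,"turn": 0,"x": 0,"y": 0,"z": 0}

```text
clock: 9.2
position: [502.8, -56.8, 44.5]
ee_rot: [0.88, -0.475, 0.0, -0.0]
contact_force: [0.1, 0.7, 0.3]
gripper_width: 55.2
```

Emit:
servo_tool:
  rows:
    - {"fingers": 5.5,"turn": 0,"x": 0,"y": 0,"z": -1.5}
    - {"fingers": 5.5,"turn": 0,"x": 0,"y": 0,"z": -3}
    - {"fingers": 5.5,"turn": 0,"x": 0,"y": 0,"z": -3.5}
    - {"fingers": 5.5,"turn": 0,"x": 0,"y": 0,"z": -3.5}
    - {"fingers": 5.5,"turn": 0,"x": 0,"y": 0,"z": -2}
    - {"fingers": 5.5,"turn": 0,"x": 0,"y": 0,"z": 0}
    - {"fingers": 5.5,"turn": 0,"x": 0,"y": 0,"z": 0}

```text
clock: 9.78
position: [503.1, -56.7, 180.6]
ee_rot: [0.88, -0.475, 0.001, -0.001]
contact_force: [-0.4, -0.5, -0.4]
gripper_width: 55.0
```

```bash
python3 - <<'E'
from h import *
snap('wrist','6'); snap('scene','6')
for n in ['wrist','scene']:
    for r in findcoils(n,'6'): print(n,r)
goto((495.5,362,200),12.5,1)
E
```

```text
wrist (503.7, -57.3, 67.4, 29.5, 66.0, 123.4, 123.2, array([287., 200.]))
scene (349.3, 542.8, 66.3, 12.9, 21.3, 176.7, 179.3, array([129., 406.]))
scene (492.6, 364.2, 35.7, 30.3, 66.1, 106.9, 104.5, array([166., 303.]))
scene (501.7, -57.0, 69.7, 28.4, 61.1, 123.3, 121.3, array([282., 195.]))
from [501.8 -56.9 178.4] shift cm (present tool axes) [-35.38 -22.42  -2.16] per row [-35.38 -22.42  -2.16]
tool y yaw -146.8 tool x yaw -56.8 z [-0.002  0.    -1.   ] j6 0.371
turn about tool z (deg):  20.7  alt -159.3
```

View pics/wrist_6.png

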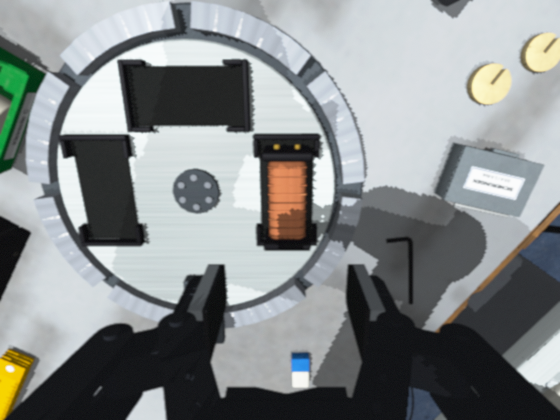

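Coil A lies in cradle 3: it reads (503.7,−57.3) with its top at 67.4, against a cradle estimate of (503.8,−57.4). The picture shows it level between both end walls at (287,200). Next is coil B.

Emit:
servo_tool:
  rows:
    - {"fingers": 7,"turn": 0,"x": -2.5,"y": -1.6,"z": -0.2}
    - {"fingers": 8.5,"turn": 0,"x": -3.4,"y": -2.1,"z": -0.2}
    - {"fingers": 8.5,"turn": 0,"x": -3.4,"y": -2.1,"z": -0.2}
    - {"fingers": 8.5,"turn": 0,"x": -3.4,"y": -2.1,"z": -0.2}
    - {"fingers": 8.5,"turn": 0,"x": -3.4,"y": -2.1,"z": -0.2}
    - {"fingers": 8.5,"turn": 0,"x": -3.4,"y": -2.1,"z": -0.2}
    - {"fingers": 8.5,"turn": 0,"x": -3.4,"y": -2.1,"z": -0.2}
    - {"fingers": 8.5,"turn": 0,"x": -3.4,"y": -2.1,"z": -0.2}
    - {"fingers": 8.5,"turn": 0,"x": -3.4,"y": -2.1,"z": -0.2}
    - {"fingers": 8.5,"turn": 0,"x": -3.4,"y": -2.1,"z": -0.2}

```text
clock: 10.72
position: [491.5, 333.8, 197.4]
ee_rot: [0.88, -0.475, -0.001, 0.002]
contact_force: [-0.1, 0.0, -0.4]
gripper_width: 85.1
```

Emit:
servo_tool:
  rows:
    - {"fingers": 8.5,"turn": 0,"x": -2.2,"y": -1.6,"z": 0}
    - {"fingers": 8.5,"turn": 7,"x": 0,"y": 0,"z": 0}
    - {"fingers": 8.5,"turn": 7,"x": 0,"y": 0,"z": 0}
    - {"fingers": 8.5,"turn": 6.7,"x": 0,"y": 0,"z": 0}
    - {"fingers": 8.5,"turn": 0,"x": 0,"y": 0,"z": 0}
    - {"fingers": 8.5,"turn": 0,"x": 0,"y": 0,"z": 0}

```text
clock: 11.22
position: [493.5, 359.1, 197.6]
ee_rot: [0.781, -0.624, -0.0, 0.002]
contact_force: [-0.2, -0.4, 0.3]
gripper_width: 84.8
```

```bash
python3 - <<'E'
from h import *
snap('wrist','7')
for n in ['wrist']:
    for r in findcoils(n,'7'): print(n,r)
pockets('wrist','6')
goto((495.5,362,10),13,1)
E
```

```text
wrist (495.5, 362.3, 33.4, 28.2, 66.5, 104.2, 104.3, array([283., 187.]))
wrist 7900 px [186.  95.] ctr [611.4 -79.1] size [97.1 52.5] an 33.6 floor z 33.6 floor rect [610.5 -79.4] [95.3 50.9] 32.9 polar 79.2 -55.9
wrist 6208 px [105. 189.] ctr [634.1  28.4] size [54.5 97.2] an 33.2 floor z 33.6 floor rect [633.2  28.1] [51.4 94. ] 33.5 polar 79.1 32.0
wrist 919 px [287. 142.] ctr [525.1 -90.6] size [53.6 19.4] an 33.4 floor z 34.3 floor rect [522.5 -88.9] [51.2 13.7] 33.4 polar 87.8 -118.5
wrist 590 px [263. 205.] ctr [515.2 -36.9] size [ 9.9 73.3] an 32.9 floor z 33.7 floor rect [514.3 -38.3] [ 7.1 71.7] 31.2 polar 56.8 -155.7
wrist 452 px [310. 218.] ctr [475.2 -50.2] size [11.2 51. ] an 43.1 floor z 33.8 floor rect [475.8 -51. ] [10.9 49. ] 43.1 polar 98.9 -158.2
from [493.6 359.1 198. ] shift cm (present tool axes) [-0.27 -0.28 18.8 ] per row [-0.27 -0.28 18.8 ]
tool y yaw -167.3 tool x yaw -77.3 z [-0.002 -0.002 -1.   ] j6 -0.672
turn about tool z (deg):  -0.3  alt 179.7
```

View pics/wrist_7.png

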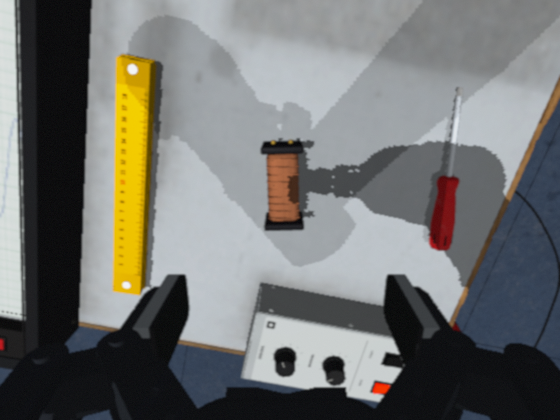

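Wrist view: coil B is at (283,187), yaw 104°, with the rule at column 135 and the screwdriver at (445,210) both well clear. I'll go down and grip.

Emit:
servo_tool:
  rows:
    - {"fingers": 8.5,"turn": -1.4,"x": -0.3,"y": -0.3,"z": 2.5}
    - {"fingers": 8.5,"turn": 0,"x": 0,"y": 0,"z": 3.5}
    - {"fingers": 8.5,"turn": 0,"x": 0,"y": 0,"z": 3.5}
    - {"fingers": 8.5,"turn": 0,"x": 0,"y": 0,"z": 3.5}
    - {"fingers": 8.5,"turn": 0,"x": 0,"y": 0,"z": 3}
    - {"fingers": 8.5,"turn": 0,"x": 0,"y": 0,"z": 2}
    - {"fingers": 8.5,"turn": 0,"x": 0,"y": 0,"z": 0.8}
    - {"fingers": 8.5,"turn": 0,"x": 0,"y": 0,"z": 0}
    - {"fingers": 8.5,"turn": 0,"x": 0,"y": 0,"z": 0}

```text
clock: 12.02
position: [496.8, 363.4, 11.8]
ee_rot: [0.788, -0.616, 0.0, -0.0]
contact_force: [-0.1, -0.1, 0.6]
gripper_width: 85.1
```

```bash
python3 - <<'E'
from h import *
goto((495.5,362.3,9.5),14.2,1)
E
```

```text
from [496.8 363.4  11.8] shift cm (present tool axes) [0.08 0.15 0.23] per row [0.08 0.15 0.23]
tool y yaw -166.0 tool x yaw -76.0 z [ 0.001  0.    -1.   ] j6 -0.65
turn about tool z (deg):  -0.2  alt 179.8
```

Emit:
servo_tool:
  rows:
    - {"fingers": 5,"turn": 0,"x": 0.1,"y": 0.1,"z": 0.2}
    - {"fingers": 2,"turn": 0,"x": 0,"y": 0,"z": 0}
    - {"fingers": 2,"turn": 0,"x": 0,"y": 0,"z": 0}
    - {"fingers": 2,"turn": 0,"x": 0,"y": 0,"z": 0}
    - {"fingers": 2,"turn": 0,"x": 0,"y": 0,"z": 0}
    - {"fingers": 2,"turn": 0,"x": 0,"y": 0,"z": 0}
    - {"fingers": 2,"turn": 0,"x": 0,"y": 0,"z": 0}
    - {"fingers": 2,"turn": 0,"x": 0,"y": 0,"z": 0}

```text
clock: 12.68
position: [496.0, 362.5, 10.4]
ee_rot: [0.788, -0.616, 0.0, -0.001]
contact_force: [-0.7, 0.2, 6.1]
gripper_width: 28.1
```

Emit:
servo_tool:
  rows:
    - {"fingers": 2,"turn": 0,"x": 0,"y": 0,"z": -2}
    - {"fingers": 2,"turn": 0,"x": 0,"y": 0,"z": -3.5}
    - {"fingers": 2,"turn": 0,"x": 0,"y": 0,"z": -3.5}
    - {"fingers": 2,"turn": 0,"x": 0,"y": 0,"z": -3.5}
    - {"fingers": 2,"turn": 0,"x": 0,"y": 0,"z": -3.5}
    - {"fingers": 2,"turn": 0,"x": 0,"y": 0,"z": -2}
    - {"fingers": 2,"turn": 0,"x": 0,"y": 0,"z": -1}
    - {"fingers": 2,"turn": 0,"x": 0,"y": 0,"z": 0}

```text
clock: 13.35
position: [496.0, 362.5, 201.3]
ee_rot: [0.788, -0.616, 0.0, -0.002]
contact_force: [-0.1, 0.3, -1.1]
gripper_width: 27.7
```

```bash
python3 - <<'E'
from h import *
print(arm.read_state()['gripper_width'])
goto((633,28.5,200),33.2,9)
E
```

```text
27.71071971706735
from [496.  362.5 201.3] shift cm (present tool axes) [35.72 -5.24  0.06] per row [ 3.97 -0.58  0.01]
tool y yaw -166.1 tool x yaw -76.1 z [ 0.003  0.003 -1.   ] j6 -0.651
turn about tool z (deg):  -19.3  alt 160.7
```

Emit:
servo_tool:
  rows:
    - {"fingers": 2,"turn": 0,"x": 2.5,"y": -0.4,"z": 0}
    - {"fingers": 2,"turn": 0,"x": 3.8,"y": -0.6,"z": 0}
    - {"fingers": 2,"turn": 0,"x": 3.8,"y": -0.6,"z": 0}
    - {"fingers": 2,"turn": 0,"x": 3.8,"y": -0.6,"z": 0}
    - {"fingers": 2,"turn": 0,"x": 3.8,"y": -0.6,"z": 0}
    - {"fingers": 2,"turn": 0,"x": 3.8,"y": -0.6,"z": 0}
    - {"fingers": 2,"turn": 0,"x": 3.8,"y": -0.6,"z": 0}
    - {"fingers": 2,"turn": 0,"x": 3.8,"y": -0.6,"z": 0}
    - {"fingers": 2,"turn": 0,"x": 3.8,"y": -0.6,"z": 0}
    - {"fingers": 2,"turn": 0,"x": 2.5,"y": -0.3,"z": 0}

```text
clock: 14.18
position: [633.6, 28.3, 195.6]
ee_rot: [0.787, -0.617, -0.002, 0.002]
contact_force: [0.1, 1.1, -0.8]
gripper_width: 28.0
```

Emit:
servo_tool:
  rows:
    - {"fingers": 2,"turn": -6.5,"x": 0,"y": 0,"z": 0}
    - {"fingers": 2,"turn": -6.5,"x": 0,"y": 0,"z": 0}
    - {"fingers": 2,"turn": -6.3,"x": 0,"y": 0,"z": 0}
    - {"fingers": 2,"turn": 0,"x": 0,"y": 0,"z": 0}
    - {"fingers": 2,"turn": 0,"x": 0,"y": 0,"z": 0}

```text
clock: 14.6
position: [633.1, 31.4, 196.6]
ee_rot: [0.879, -0.477, -0.002, 0.001]
contact_force: [0.2, -0.2, -0.9]
gripper_width: 27.6
```

```bash
python3 - <<'E'
from h import *
print(arm.read_state()['gripper_width'])
goto((633.6,28.,75),33.2,1)
E
```

```text
27.629003016709042
from [633.1  31.4 196.6] shift cm (present tool axes) [ 0.34  0.09 12.16] per row [ 0.34  0.09 12.16]
tool y yaw -146.9 tool x yaw -56.9 z [-0.005 -0.001 -1.   ] j6 0.273
turn about tool z (deg):  -0.1  alt 179.9
```

Emit:
servo_tool:
  rows:
    - {"fingers": 2,"turn": 0,"x": 0.3,"y": 0.1,"z": 1.5}
    - {"fingers": 2,"turn": 0,"x": 0,"y": 0,"z": 3}
    - {"fingers": 2,"turn": 0,"x": 0,"y": 0,"z": 3.5}
    - {"fingers": 2,"turn": 0,"x": 0,"y": 0,"z": 2.7}
    - {"fingers": 2,"turn": 0,"x": 0,"y": 0,"z": 1.4}
    - {"fingers": 2,"turn": 0,"x": 0,"y": 0,"z": 0}
    - {"fingers": 2,"turn": 0,"x": 0,"y": 0,"z": 0}

```text
clock: 15.18
position: [634.4, 28.5, 77.0]
ee_rot: [0.88, -0.476, -0.001, 0.001]
contact_force: [1.2, 0.4, -0.2]
gripper_width: 27.9
```

```bash
python3 - <<'E'
from h import *
print(arm.read_state()['gripper_width'])
goto((633.6,28.,45),33.2,1)
snap('wrist','8')
E
```

```text
27.887148993338155
from [634.4  28.5  77. ] shift cm (present tool axes) [0.   0.08 3.2 ] per row [0.   0.08 3.2 ]
tool y yaw -146.8 tool x yaw -56.8 z [-0.003 -0.001 -1.   ] j6 0.28
turn about tool z (deg):  -0.0  alt 180.0
```

View pics/wrist_8.png

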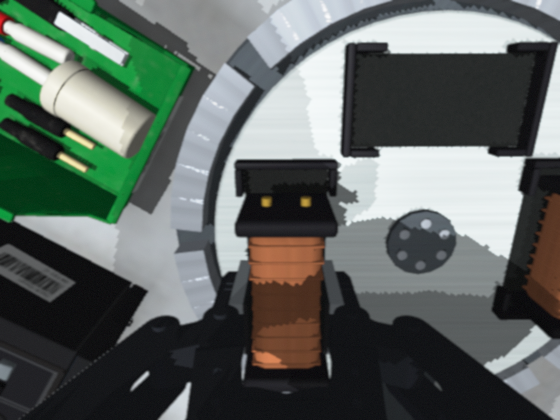

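Wrist view: the far end wall of cradle 2 spans columns 236–338 at row 162, and the held coil's plate spans 236–337, so they are lined up. I'll lower it and release.

Emit:
servo_tool:
  rows:
    - {"fingers": 2,"turn": 0,"x": -0.1,"y": 0.1,"z": 0.8}
    - {"fingers": 2,"turn": 0,"x": 0,"y": 0,"z": 0.9}
    - {"fingers": 2,"turn": 0,"x": 0,"y": 0,"z": 0.8}
    - {"fingers": 2,"turn": 0,"x": 0,"y": 0,"z": 0.5}
    - {"fingers": 2,"turn": 0,"x": 0,"y": 0,"z": 0.2}
    - {"fingers": 2,"turn": 0,"x": 0,"y": 0,"z": 0}
    - {"fingers": 2,"turn": 0,"x": 0,"y": 0,"z": 0}

```text
clock: 15.82
position: [633.8, 28.8, 46.3]
ee_rot: [0.88, -0.475, 0.0, 0.0]
contact_force: [0.8, 0.5, -1.0]
gripper_width: 28.2
```

Emit:
servo_tool:
  rows:
    - {"fingers": 2,"turn": 0,"x": 0,"y": 0,"z": 0.2}
    - {"fingers": 2,"turn": 0,"x": 0,"y": 0,"z": 0}
    - {"fingers": 3.5,"turn": 0,"x": 0,"y": 0,"z": 0}
    - {"fingers": 4.5,"turn": 0,"x": 0,"y": 0,"z": 0}
    - {"fingers": 5.5,"turn": 0,"x": 0,"y": 0,"z": 0}
    - {"fingers": 5.5,"turn": 0,"x": 0,"y": 0,"z": 0}
    - {"fingers": 5.5,"turn": 0,"x": 0,"y": 0,"z": 0}

```text
clock: 16.4
position: [633.7, 28.8, 44.5]
ee_rot: [0.88, -0.475, 0.0, -0.0]
contact_force: [-0.1, -0.2, -0.3]
gripper_width: 55.3
```

Emit:
servo_tool:
  rows:
    - {"fingers": 5.5,"turn": 0,"x": 0,"y": 0,"z": -1.5}
    - {"fingers": 5.5,"turn": 0,"x": 0,"y": 0,"z": -3}
    - {"fingers": 5.5,"turn": 0,"x": 0,"y": 0,"z": -3.5}
    - {"fingers": 5.5,"turn": 0,"x": 0,"y": 0,"z": -3.5}
    - {"fingers": 5.5,"turn": 0,"x": 0,"y": 0,"z": -2}
    - {"fingers": 5.5,"turn": 0,"x": 0,"y": 0,"z": 0}
    - {"fingers": 5.5,"turn": 0,"x": 0,"y": 0,"z": 0}

```text
clock: 16.98
position: [634.2, 29.1, 181.0]
ee_rot: [0.88, -0.475, 0.001, -0.001]
contact_force: [-1.2, 0.6, -0.4]
gripper_width: 55.0
```

```bash
python3 - <<'E'
from h import *
snap('wrist','9'); snap('scene','9')
for n in ['wrist','scene']:
    for r in findcoils(n,'9'): print(n,r)
goto((494,98.7,180),33.3,1)
E
```

```text
wrist (634.5, 28.5, 67.4, 29.5, 64.9, 123.4, 123.2, array([287., 201.]))
wrist (505.3, -57.7, 67.4, 29.9, 64.9, 124.6, 123.8, array([479., 199.]))
scene (350.0, 542.6, 65.9, 13.4, 19.6, 170.9, 8.2, array([129., 406.]))
scene (501.5, -56.8, 69.6, 28.7, 59.5, 123.9, 124.8, array([282., 196.]))
scene (632.6, 28.5, 69.6, 28.1, 60.6, 125.4, 123.9, array([228., 190.]))
from [632.7  28.7 178.1] shift cm (present tool axes) [-13.45   7.77  -0.16] per row [-13.45   7.77  -0.16]
tool y yaw -146.8 tool x yaw -56.8 z [-0.002 -0.    -1.   ] j6 0.28
turn about tool z (deg):  -0.1  alt 179.9
```

View pics/wrist_9.png

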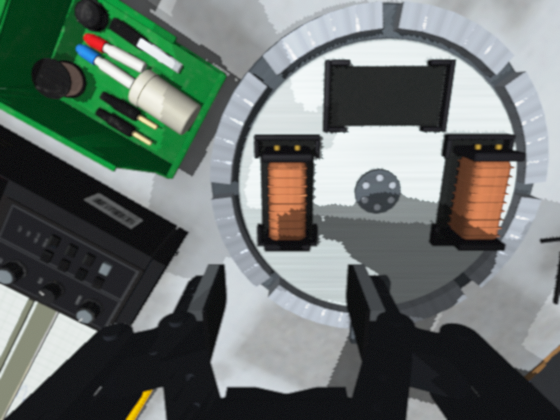

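Both coils are seated at (287,201) and (479,199), with tops at 67.4 mm. Next I'll hover over the ring and measure it.

Emit:
servo_tool:
  rows:
    - {"fingers": 5,"turn": 0,"x": -3.3,"y": 1.9,"z": -0.5}
    - {"fingers": 5,"turn": 0,"x": -3.4,"y": 2.0,"z": -0.5}
    - {"fingers": 5,"turn": 0,"x": -3.4,"y": 2.0,"z": -0.5}
    - {"fingers": 5,"turn": 0,"x": -3.4,"y": 1.9,"z": 0}
    - {"fingers": 5,"turn": 0,"x": 0,"y": 0,"z": 0}
    - {"fingers": 5,"turn": 0,"x": 0,"y": 0,"z": 0}
    - {"fingers": 5,"turn": 0,"x": 0,"y": 0,"z": 0}

```text
clock: 17.67
position: [494.4, 99.0, 193.6]
ee_rot: [0.88, -0.475, -0.0, 0.001]
contact_force: [0.2, 1.0, 0.5]
gripper_width: 50.0
```

```bash
python3 - <<'E'
from h import *
snap('wrist','10'); snap('scene','10'); snap('side','10')
goto((494,98.7,100),33.3,1)
m,im,d=load('scene','10'); a=cv2.resize(im[180:250,215:285],None,fx=5,fy=5,interpolation=cv2.INTER_CUBIC)
m,im,d=load('side','10'); b=cv2.resize(im[170:240,235:305],None,fx=5,fy=5,interpolation=cv2.INTER_CUBIC)
cv2.imwrite('pics/ss10.png',np.hstack([a,b]))
E
```

```text
from [495.1  98.6 193.6] shift cm (present tool axes) [-0.07  0.08  9.36] per row [-0.07  0.08  9.36]
tool y yaw -146.8 tool x yaw -56.8 z [-0.001 -0.001 -1.   ] j6 0.06
turn about tool z (deg):  -0.1  alt 179.9
```

View pics/wrist_10.png

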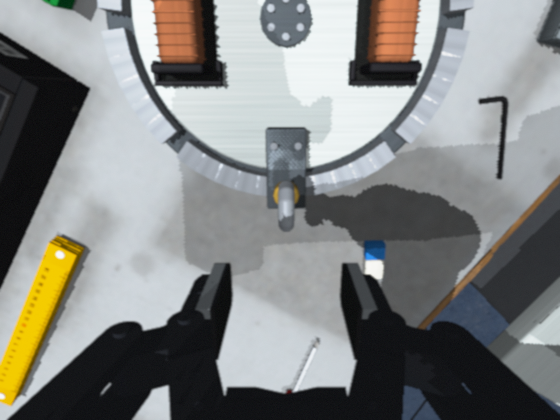

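View pics/ss10.png

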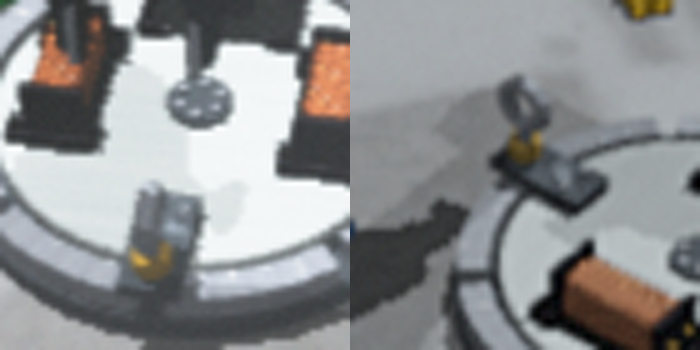

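Wrist view: the ring is edge-on at columns 278–294, rows 180–230, with the brass bush at (286,195). The two jaws straddle its column.

```bash
python3 - <<'E'
from h import *
m,im,d=load('wrist','10'); X=cloud(m,d)
S=np.zeros(d.shape,bool); S[170:240,268:306]=True
P=X[S&(X[...,2]>70)&(X[...,2]<115)]
u=np.array([np.cos(np.radians(-56.8)),np.sin(np.radians(-56.8))]); v=np.array([u[1],-u[0]])
ax=np.array([568.7,-15])
r=(P[:,:2]-ax)@u; t=(P[:,:2]-ax)@v
print(len(P),'radial',r.min().round(1),r.max().round(1),'tang',np.percentile(t,[2,50,98]).round(1),'z',P[:,2].max().round(1))
top=P[P[:,2]>100]; print('top ctr',top.mean(0).round(1))
c=ax-136*u; print('ring pred',c.round(1))
ms,ims,ds=load('scene','10'); mz,_,_=load('side','10')
# ring centre in side: zoom (525,105)-> px ; scene
print(tri(ms,(215+152/5,180+218/5),mz,(235+(525-350)/5,170+105/5)))
print(onplane(m,286,205,86), tri(m,(286,205),mz,(235+(525-350)/5,170+105/5)))
E
```

```text
764 radial -153.4 -116.3 tang [-6.  -0.6  4.9] z 106.9
top ctr [495.1  98.5 102.9]
ring pred [494.2  98.8]
(array([491.44240014,  99.13568383,  87.50301346]), np.float64(2.433208980527633))
[494.50375505  98.69995992  86.        ] (array([493.65642365,  99.02501977,  87.43985435]), np.float64(2.549529894524099))
```

Emit:
servo_tool:
  rows:
    - {"fingers": 5,"turn": 0,"x": 0,"y": 0,"z": 2.5}
    - {"fingers": 5,"turn": 0,"x": 0,"y": 0,"z": 3.5}
    - {"fingers": 5,"turn": 0,"x": 0,"y": 0,"z": 3}
    - {"fingers": 5,"turn": 0,"x": 0,"y": 0,"z": 2}
    - {"fingers": 5,"turn": 0,"x": 0,"y": 0,"z": 1}
    - {"fingers": 5,"turn": 0,"x": 0,"y": 0,"z": 0.4}
    - {"fingers": 5,"turn": 0,"x": 0,"y": 0,"z": 0}
    - {"fingers": 5,"turn": 0,"x": 0,"y": 0,"z": 0}

```text
clock: 18.48
position: [495.2, 98.8, 70.5]
ee_rot: [0.88, -0.476, 0.0, -0.0]
contact_force: [-0.4, 0.3, 0.3]
gripper_width: 49.8
```

```bash
python3 - <<'E'
from h import *
goto((494.3,98.7,68),33.3,1)
E
```

```text
from [495.2  98.8  70.5] shift cm (present tool axes) [-0.04  0.08  0.25] per row [-0.04  0.08  0.25]
tool y yaw -146.8 tool x yaw -56.8 z [ 0. -0. -1.] j6 0.06
turn about tool z (deg):  -0.1  alt 179.9
```

Emit:
servo_tool:
  rows:
    - {"fingers": 3,"turn": 0,"x": 0,"y": 0.1,"z": 0.2}
    - {"fingers": 1,"turn": 0,"x": 0,"y": 0,"z": 0}
    - {"fingers": 0.6,"turn": 0,"x": 0,"y": 0,"z": 0}
    - {"fingers": 0.6,"turn": 0,"x": 0,"y": 0,"z": 0}
    - {"fingers": 0.6,"turn": 0,"x": 0,"y": 0,"z": 0}
    - {"fingers": 0.6,"turn": 0,"x": 0,"y": 0,"z": 0}
    - {"fingers": 0.6,"turn": 0,"x": 0,"y": 0,"z": 0}
    - {"fingers": 0.6,"turn": 0,"x": 0,"y": 0,"z": 0}

```text
clock: 19.15
position: [494.2, 98.7, 69.1]
ee_rot: [0.88, -0.475, 0.001, -0.001]
contact_force: [-0.3, 1.5, 5.3]
gripper_width: 10.7
```

Emit:
servo_tool:
  rows:
    - {"fingers": 0.6,"turn": 0,"x": 0,"y": 0,"z": -0.6}
    - {"fingers": 0.6,"turn": 0,"x": 0,"y": 0,"z": -0.7}
    - {"fingers": 0.6,"turn": 0,"x": 0,"y": 0,"z": -0.5}
    - {"fingers": 0.6,"turn": 0,"x": 0,"y": 0,"z": 0}
    - {"fingers": 0.6,"turn": 0,"x": 0,"y": 0,"z": 0}

```text
clock: 19.57
position: [493.5, 98.4, 86.2]
ee_rot: [0.88, -0.475, 0.0, -0.0]
contact_force: [4.1, -1.1, -7.6]
gripper_width: 11.0
```

```bash
python3 - <<'E'
from h import *
goto((494.3,98.7,87),33.3,1)
snap('side','11'); m,im,d=load('side','11'); b=cv2.resize(im[150:250,215:315],None,fx=5,fy=5,interpolation=cv2.INTER_CUBIC)
cv2.imwrite('pics/sd11.png',b)
E
```

```text
from [493.5  98.4  86.2] shift cm (present tool axes) [ 0.02 -0.08 -0.08] per row [ 0.02 -0.08 -0.08]
tool y yaw -146.8 tool x yaw -56.8 z [ 0.  0. -1.] j6 0.06
turn about tool z (deg):  -0.1  alt 179.9
```

View pics/sd11.png

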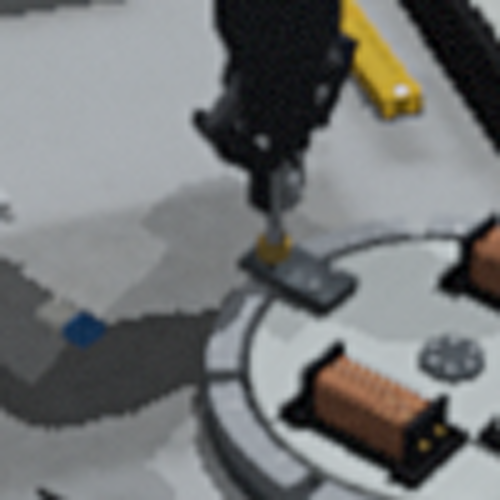

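The ring is up about 17 mm, with its stem visible at (275,225) and −7.6 N on the tool. I'll start the arc.

Emit:
servo_tool:
  rows:
    - {"fingers": 0.6,"turn": -3,"x": 0.02,"y": 0.71,"z": 0}
    - {"fingers": 0.6,"turn": -5,"x": 0.05,"y": 1.18,"z": 0}
    - {"fingers": 0.6,"turn": -5,"x": 0.05,"y": 1.18,"z": 0}
    - {"fingers": 0.6,"turn": -5,"x": 0.05,"y": 1.18,"z": 0}

```text
clock: 19.95
position: [462.5, 69.7, 86.2]
ee_rot: [0.944, -0.33, 0.001, -0.0]
contact_force: [6.8, -3.9, -7.6]
gripper_width: 10.8
```

```bash
python3 - <<'E'
from h import *
s,R=tool(); p=s['position'][:2]-[568.7,-15]; print(s['position'].round(1),np.hypot(*p).round(1),np.degrees(np.arctan2(p[1],p[0])).round(2),np.degrees(np.arctan2(-R[1,0],-R[0,0])).round(2),s['contact_force'].round(1),s['gripper_width'].round(1))
E
```

```text
Traceback (most recent call last):
AttributeError: 'float' object has no attribute 'round'
```

Emit:
servo_tool:
  rows:
    - {"fingers": 0.6,"turn": -5,"x": 0.1,"y": 1.18,"z": 0}
    - {"fingers": 0.6,"turn": -5,"x": 0.06,"y": 1.18,"z": 0}
    - {"fingers": 0.6,"turn": -5,"x": 0.05,"y": 1.18,"z": 0}
    - {"fingers": 0.6,"turn": -5,"x": 0.05,"y": 1.18,"z": 0}
    - {"fingers": 0.6,"turn": -5,"x": 0.05,"y": 1.18,"z": 0}
    - {"fingers": 0.6,"turn": -2,"x": 0.01,"y": 0.47,"z": 0}
    - {"fingers": 0.6,"turn": 0,"x": 0,"y": 0,"z": 0}
    - {"fingers": 0.6,"turn": 0,"x": 0,"y": 0,"z": 0}

```text
clock: 20.62
position: [436.4, 12.7, 86.5]
ee_rot: [0.995, -0.103, 0.001, -0.0]
contact_force: [4.6, 0.4, -8.4]
gripper_width: 10.9
```

```bash
cat >> h.py <<'E'
def polar():
    s,R=tool(); p=s['position'][:2]-np.array([568.7,-15]); print(s['clock'],s['position'].round(1),'R',np.hypot(*p).round(1),'ang',np.degrees(np.arctan2(p[1],p[0])).round(2),'toolang',np.degrees(np.arctan2(-R[1,0],-R[0,0])).round(2),'F tool',(R.T@s['contact_force']).round(1),round(float(s['gripper_width']),1))
E
python3 -c "
from h import *
polar()"
```

```text
20.6167 [436.4  12.7  86.5] R 135.2 ang 168.17 toolang 168.21 F tool [ 4.4 -1.3  8.4] 10.9
```

Emit:
servo_tool:
  rows:
    - {"fingers": 0.6,"turn": 0,"x": 0.05,"y": 0,"z": 0.4}
    - {"fingers": 0.6,"turn": 0,"x": 0,"y": 0,"z": 0.5}
    - {"fingers": 0.6,"turn": 0,"x": 0,"y": 0,"z": 0.5}
    - {"fingers": 0.6,"turn": 0,"x": 0,"y": 0,"z": 0.3}
    - {"fingers": 0.6,"turn": 0,"x": 0,"y": 0,"z": 0}
    - {"fingers": 0.6,"turn": 0,"x": 0,"y": 0,"z": 0}

```text
clock: 21.12
position: [436.4, 12.6, 69.2]
ee_rot: [0.995, -0.102, 0.0, -0.0]
contact_force: [4.0, 1.8, -5.5]
gripper_width: 10.6
```

```bash
python3 -c "
from h import *
polar()"
```

```text
21.1167 [436.4  12.6  69.2] R 135.2 ang 168.2 toolang 168.27 F tool [ 3.6 -2.6  5.5] 10.6
```

Emit:
servo_tool:
  rows:
    - {"fingers": 0.6,"turn": 0,"x": 0,"y": 0,"z": 0.1}
    - {"fingers": 2,"turn": 0,"x": 0,"y": 0,"z": 0}
    - {"fingers": 4,"turn": 0,"x": 0,"y": 0,"z": 0}
    - {"fingers": 5,"turn": 0,"x": 0,"y": 0,"z": 0}
    - {"fingers": 5,"turn": 0,"x": 0,"y": 0,"z": 0}
    - {"fingers": 5,"turn": 0,"x": 0,"y": 0,"z": 0}

```text
clock: 21.62
position: [435.6, 12.1, 68.2]
ee_rot: [0.995, -0.103, -0.0, 0.0]
contact_force: [-0.7, -0.3, 0.4]
gripper_width: 50.3
```

Emit:
servo_tool:
  rows:
    - {"fingers": 5,"turn": 0,"x": 0,"y": 0,"z": -1.5}
    - {"fingers": 5,"turn": 0,"x": 0,"y": 0,"z": -3}
    - {"fingers": 5,"turn": 0,"x": 0,"y": 0,"z": -3.5}
    - {"fingers": 5,"turn": 0,"x": 0,"y": 0,"z": -3}
    - {"fingers": 5,"turn": 0,"x": 0,"y": 0,"z": -1.4}
    - {"fingers": 5,"turn": 0,"x": 0,"y": 0,"z": 0}
    - {"fingers": 5,"turn": 0,"x": 0,"y": 0,"z": 0}

```text
clock: 22.2
position: [435.9, 12.4, 192.7]
ee_rot: [0.995, -0.103, 0.0, -0.001]
contact_force: [0.0, -0.3, -0.5]
gripper_width: 50.2
```

```bash
python3 - <<'E'
from h import *
polar()
snap('wrist','12'); snap('side','12'); snap('scene','12')
m,im,d=load('wrist','12'); X=cloud(m,d)
P=X[(np.hypot(X[...,0]-436,X[...,1]-13)<40)&(X[...,2]>70)&(X[...,2]<125)]
print('ring top z',P[:,2].max(),P[P[:,2]>98].mean(0))
for n in ['wrist','side','scene']:
    for r in findcoils(n,'12'): print(n,r)
goto((500,-321,200),None,1)
E
```

```text
22.2 [435.9  12.4 192.7] R 135.6 ang 168.34 toolang 168.22 F tool [0.1 0.2 0.5] 50.2
ring top z 106.39202230064521 [437.86845805  11.8988307  102.21295171]
wrist (540.3, -87.4, 67.4, 28.2, 38.3, 168.1, 169.6, array([391.,  30.]))
wrist (570.6, 64.1, 67.4, 27.9, 41.0, 170.0, 169.1, array([176.,  31.]))
side (550.9, -91.6, 69.6, 30.1, 64.7, 167.5, 169.7, array([311., 235.]))
side (580.2, 60.2, 69.5, 31.9, 65.1, 166.3, 170.6, array([302., 201.]))
scene (349.3, 542.4, 66.1, 12.4, 20.8, 175.9, 0.8, array([129., 406.]))
scene (583.4, 64.1, 69.7, 26.1, 62.7, 168.4, 169.9, array([230., 205.]))
from [435.   12.  190.9] shift cm (present tool axes) [13.15 31.28 -0.9 ] per row [13.15 31.28 -0.9 ]
tool y yaw -101.8 tool x yaw -11.8 z [-0.003 -0.001 -1.   ] j6 0.962
```

View pics/wrist_12.png

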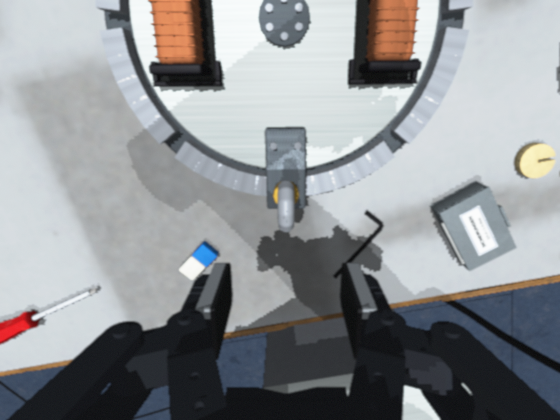

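View pics/side_12.png

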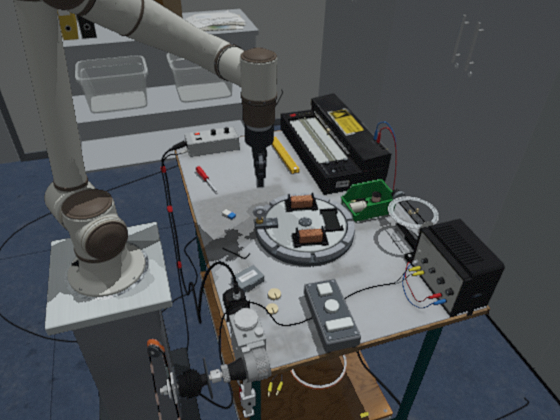

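Ring home (top at 106.4 mm), table at about 45°, coils seated at (177,35) and (392,35) in the wrist view. The key box is at (330,312) in the side view. I'll locate the keys.

```bash
cat >> h.py <<'E'
def keys(name,tag,c0=(500,-321)):
    m,im,d=load(name,tag); X=cloud(m,d); hsv=cv2.cvtColor(im,cv2.COLOR_BGR2HSV)
    S=(hsv[...,1]<50)&(hsv[...,2]>170)&(np.hypot(X[...,0]-c0[0],X[...,1]-c0[1])<110)&(X[...,2]>50)&(X[...,2]<72)
    n,l,st,ce=cv2.connectedComponentsWithStats(S.astype(np.uint8))
    for i in range(1,n):
        if st[i,4]<40: continue
        P=X[l==i]; z=np.median(P[:,2]); T=P[abs(P[:,2]-z)<3]; r=cv2.minAreaRect(T[:,:2].astype(np.float32))
        M=cv2.minAreaRect(np.argwhere(l==i)[:,::-1].astype(np.float32))
        print(name,st[i,4],'px',ce[i].round(1),'world',np.round(r[0],1),'size',np.round(r[1],1),'an',round(r[2],1),'z',z.round(1),'ray@60',onplane(m,*ce[i],60).round(1))
E
python3 - <<'E'
from h import *
keys('scene','12'); keys('side','12')
E
```

```text
scene 87 px [347.3 144.7] world [ 505.5 -394.1] size [26.6 58.7] an 84.3 z 60.5 ray@60 [ 505.5 -393.5   60. ]
scene 55 px [337.  151.4] world [ 509.5 -340.2] size [30.5 28.5] an 72.4 z 61.0 ray@60 [ 509.5 -340.3   60. ]
scene 67 px [326.  158.6] world [ 513.6 -285.4] size [31.  31.4] an 80.1 z 60.6 ray@60 [ 513.7 -286.    60. ]
side 107 px [324.2 288. ] world [ 513.4 -286.3] size [31.6 28.2] an 80.9 z 60.8 ray@60 [ 513.3 -284.9   60. ]
side 115 px [331.3 304.7] world [ 509.5 -340.1] size [29.8 30.3] an 24.6 z 60.8 ray@60 [ 509.4 -338.3   60. ]
side 200 px [339.  322.9] world [ 505.5 -392.5] size [23.4 58.8] an 88.4 z 60.7 ray@60 [ 505.5 -392.4   60. ]
```

Emit:
servo_tool:
  rows:
    - {"fingers": 2,"turn": 0,"x": 1.0,"y": 2.5,"z": 0}
    - {"fingers": 0,"turn": 0,"x": 1.5,"y": 3.8,"z": 0}
    - {"fingers": 0,"turn": 0,"x": 1.5,"y": 3.8,"z": 0}
    - {"fingers": 0,"turn": 0,"x": 1.5,"y": 3.8,"z": 0}
    - {"fingers": 0,"turn": 0,"x": 1.5,"y": 3.8,"z": 0}
    - {"fingers": 0,"turn": 0,"x": 1.5,"y": 3.8,"z": 0}
    - {"fingers": 0,"turn": 0,"x": 1.5,"y": 3.8,"z": 1}
    - {"fingers": 0,"turn": 0,"x": 1.5,"y": 3.8,"z": 2}
    - {"fingers": 0,"turn": 0,"x": 1.5,"y": 3,"z": 2}
    - {"fingers": 0,"turn": 0,"x": 0.8,"y": 1,"z": 2}

```text
clock: 23.18
position: [502.6, -339.9, 121.1]
ee_rot: [0.995, -0.104, -0.001, 0.0]
contact_force: [0.3, 1.2, 0.2]
gripper_width: -0.1
```

Emit:
servo_tool:
  rows:
    - {"fingers": 0,"turn": 0,"x": 0,"y": 0,"z": 0}
    - {"fingers": 0,"turn": 0,"x": 0,"y": 0,"z": 0}

```text
clock: 23.35
position: [501.4, -336.0, 121.0]
ee_rot: [0.995, -0.103, -0.003, -0.001]
contact_force: [-0.1, 0.2, 1.1]
gripper_width: 0.1
```

```bash
python3 - <<'E'
from h import *
snap('wrist','13'); keys('wrist','13')
goto((509.5,-340,75),None,1)
E
```

```text
wrist 3534 px [375.6 196.2] world [ 508.  -395.3] size [23.7 61.8] an 85.4 z 59.3 ray@60 [ 510.9 -394.9   60. ]
wrist 2093 px [289.9 209.5] world [ 512.2 -341.6] size [32.8 32.7] an 76.8 z 59.3 ray@60 [ 513.2 -341.7   60. ]
wrist 2323 px [206.  218.9] world [ 516.3 -287.6] size [32.1 32. ] an 85.1 z 59.2 ray@60 [ 517.8 -288.8   60. ]
from [ 502.4 -335.7  122.9] shift cm (present tool axes) [0.8  0.28 4.78] per row [0.8  0.28 4.78]
tool y yaw -101.8 tool x yaw -11.8 z [-0.003  0.001 -1.   ] j6 1.687
```

View pics/wrist_13.png

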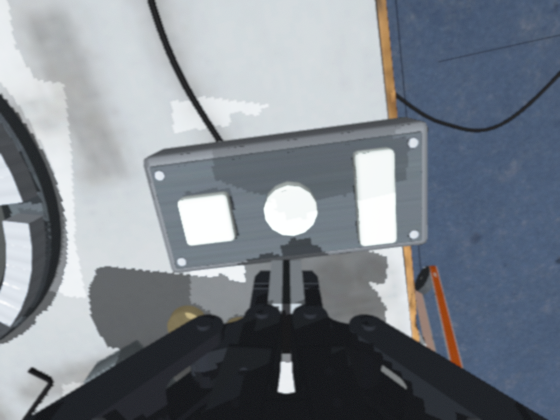

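Wrist view: square key at (206,219), round at (290,210), bar at (376,196). I'll go above the round key.

Emit:
servo_tool:
  rows:
    - {"fingers": 0,"turn": 0,"x": 0.5,"y": 0.2,"z": 1.5}
    - {"fingers": 0,"turn": 0,"x": 0.4,"y": 0.1,"z": 2}
    - {"fingers": 0,"turn": 0,"x": 0,"y": 0,"z": 1.5}
    - {"fingers": 0,"turn": 0,"x": 0,"y": 0,"z": 0}
    - {"fingers": 0,"turn": 0,"x": 0,"y": 0,"z": 0}

```text
clock: 23.82
position: [511.5, -339.8, 75.0]
ee_rot: [0.995, -0.101, 0.0, 0.0]
contact_force: [-0.4, 0.3, 1.2]
gripper_width: -0.1
```

```bash
python3 - <<'E'
from h import *
goto((511,-341,53.5),None,1)
E
```

```text
from [ 511.5 -339.8   75. ] shift cm (present tool axes) [-0.03  0.12  2.15] per row [-0.03  0.12  2.15]
tool y yaw -101.6 tool x yaw -11.6 z [-0. -0. -1.] j6 1.69
```

Emit:
servo_tool:
  rows:
    - {"fingers": 0,"turn": 0,"x": 0,"y": 0.1,"z": 0.8}
    - {"fingers": 0,"turn": 0,"x": 0,"y": 0,"z": 0.6}
    - {"fingers": 0,"turn": 0,"x": 0,"y": 0,"z": 0.4}
    - {"fingers": 0,"turn": 0,"x": 0,"y": 0,"z": 0.3}
    - {"fingers": 0,"turn": 0,"x": 0,"y": 0,"z": 0}
    - {"fingers": 0,"turn": 0,"x": 0,"y": 0,"z": 0}

```text
clock: 24.32
position: [511.8, -341.8, 54.1]
ee_rot: [0.995, -0.102, 0.001, 0.0]
contact_force: [-0.0, 2.4, 5.4]
gripper_width: 0.4
```

Emit:
servo_tool:
  rows:
    - {"fingers": 0,"turn": 0,"x": 0,"y": 0,"z": 0.2}
    - {"fingers": 0,"turn": 0,"x": 0,"y": 0,"z": 0}
    - {"fingers": 0,"turn": 0,"x": 0,"y": 0,"z": 0}

```text
clock: 24.57
position: [511.8, -341.8, 54.0]
ee_rot: [0.995, -0.102, 0.001, 0.0]
contact_force: [-2.8, 4.1, 14.8]
gripper_width: -0.2
```

Hard stop reached: 14.8 N at z 54.0, where 4.3 N is fully down. I'll rise and go to the square key.

Emit:
servo_tool:
  rows:
    - {"fingers": 0,"turn": 0,"x": 0,"y": 0,"z": -1}
    - {"fingers": 0,"turn": 0,"x": 0,"y": 0,"z": -1.5}
    - {"fingers": 0,"turn": 0,"x": 0,"y": -0.5,"z": 0}
    - {"fingers": 0,"turn": 0,"x": 0,"y": -1.7,"z": 0}
    - {"fingers": 0,"turn": 0,"x": 0,"y": -2,"z": 0}
    - {"fingers": 0,"turn": 0,"x": 0,"y": -1,"z": 0}
    - {"fingers": 0,"turn": 0,"x": 0,"y": 0,"z": 0}
    - {"fingers": 0,"turn": 0,"x": 0,"y": 0,"z": 0}

```text
clock: 25.23
position: [521.7, -290.5, 75.7]
ee_rot: [0.995, -0.102, -0.0, 0.0]
contact_force: [0.7, 0.0, -0.8]
gripper_width: 0.1
```

```bash
python3 - <<'E'
from h import *
goto((515,-287,53.5),None,1)
E
```

```text
from [ 521.7 -290.5   75.7] shift cm (present tool axes) [-0.72 -0.21  2.22] per row [-0.72 -0.21  2.22]
tool y yaw -101.7 tool x yaw -11.7 z [-0.001  0.    -1.   ] j6 1.604
```

Emit:
servo_tool:
  rows:
    - {"fingers": 0,"turn": 0,"x": -0.7,"y": -0.2,"z": 0}
    - {"fingers": 0,"turn": 0,"x": 0,"y": 0,"z": 0.8}
    - {"fingers": 0,"turn": 0,"x": 0,"y": 0,"z": 0.6}
    - {"fingers": 0,"turn": 0,"x": 0,"y": 0,"z": 0.5}
    - {"fingers": 0,"turn": 0,"x": 0,"y": 0,"z": 0.4}
    - {"fingers": 0,"turn": 0,"x": 0,"y": 0,"z": 0}
    - {"fingers": 0,"turn": 0,"x": 0,"y": 0,"z": 0}
    - {"fingers": 0,"turn": 0,"x": 0,"y": 0,"z": 0}

```text
clock: 25.9
position: [514.6, -287.9, 54.1]
ee_rot: [0.995, -0.102, -0.001, 0.0]
contact_force: [-2.7, 0.9, 8.5]
gripper_width: -0.4
```

Square key bottomed at z 54.1 and 8.5 N. I'll go back to the ring.

Emit:
servo_tool:
  rows:
    - {"fingers": 0,"turn": 0,"x": 0,"y": 0,"z": -1.5}
    - {"fingers": 0,"turn": 0,"x": 0,"y": 0,"z": -3.5}
    - {"fingers": 0,"turn": 0,"x": 0,"y": 0,"z": -3.5}
    - {"fingers": 0,"turn": 0,"x": 0,"y": 0,"z": -3}
    - {"fingers": 0,"turn": 0,"x": 0,"y": 0,"z": -2}
    - {"fingers": 0,"turn": 0,"x": 0,"y": 0,"z": 0}

```text
clock: 26.4
position: [517.9, -288.9, 193.2]
ee_rot: [0.995, -0.102, 0.005, 0.001]
contact_force: [0.6, 0.2, 0.2]
gripper_width: -0.0
```

```bash
python3 - <<'E'
from h import *
goto((436.5,12.5,190),78.2,9)
E
```

```text
from [ 517.9 -288.9  193.2] shift cm (present tool axes) [-14.1  -27.86   0.13] per row [-1.57 -3.1   0.01]
tool y yaw -101.7 tool x yaw -11.7 z [ 0.01  -0.004 -1.   ] j6 1.6
turn about tool z (deg):  0.1  alt -179.9
```

Emit:
servo_tool:
  rows:
    - {"fingers": 2,"turn": 0,"x": -1.2,"y": -2.4,"z": 0}
    - {"fingers": 5,"turn": 0,"x": -1.7,"y": -3.4,"z": 0}
    - {"fingers": 5,"turn": 0,"x": -1.7,"y": -3.4,"z": 0}
    - {"fingers": 5,"turn": 0,"x": -1.7,"y": -3.4,"z": 0}
    - {"fingers": 5,"turn": 0,"x": -1.7,"y": -3.4,"z": 0}
    - {"fingers": 5,"turn": 0,"x": -1.7,"y": -3.4,"z": 0}
    - {"fingers": 5,"turn": 0,"x": -1.7,"y": -3.4,"z": 0}
    - {"fingers": 5,"turn": 0,"x": -1.7,"y": -3.1,"z": 0}
    - {"fingers": 5,"turn": 0,"x": -1,"y": -2,"z": 0}
    - {"fingers": 5,"turn": 0,"x": 0,"y": 0,"z": 0}

```text
clock: 27.23
position: [433.0, 17.0, 187.5]
ee_rot: [0.995, -0.1, -0.0, -0.0]
contact_force: [-0.3, -0.7, 0.6]
gripper_width: 50.0
```

Emit:
servo_tool:
  rows:
    - {"fingers": 5,"turn": 0,"x": 0,"y": 0,"z": 0}
    - {"fingers": 5,"turn": 0,"x": 0,"y": 0,"z": 0}

```text
clock: 27.4
position: [434.0, 14.2, 187.5]
ee_rot: [0.995, -0.102, -0.0, 0.0]
contact_force: [0.1, -0.3, -0.2]
gripper_width: 50.0
```

```bash
python3 - <<'E'
from h import *
snap('wrist','14'); snap('scene','14'); snap('side','14')
for n in ['wrist','side']:
    for r in findcoils(n,'14'): print(n,r)
keys('side','14')
goto((436.5,12.5,69),78.2,1)
E
```

```text
wrist (540.8, -91.1, 67.4, 28.1, 29.6, 168.8, 175.5, array([401.,  23.]))
wrist (568.6, 64.4, 67.4, 27.9, 37.7, 169.0, 168.6, array([176.,  29.]))
side (556.3, -95.4, 69.4, 29.9, 65.1, 170.3, 171.3, array([313., 236.]))
side (579.8, 60.3, 69.5, 32.5, 64.7, 167.8, 169.5, array([302., 201.]))
side 109 px [324.3 287.9] world [ 513.3 -284.6] size [30.3 29.9] an 87.1 z 61.1 ray@60 [ 513.7 -284.6   60. ]
side 112 px [331.4 304.8] world [ 508.6 -339.9] size [29.3 30.8] an 33.2 z 61.1 ray@60 [ 509.6 -338.6   60. ]
side 196 px [339.1 322.9] world [ 504.7 -392.9] size [23.3 59.3] an 88.1 z 60.9 ray@60 [ 505.4 -392.5   60. ]
from [434.2  13.5 187.7] shift cm (present tool axes) [ 0.26  0.05 11.87] per row [ 0.26  0.05 11.87]
tool y yaw -101.9 tool x yaw -11.9 z [-0.001 -0.    -1.   ] j6 0.956
turn about tool z (deg):  -0.1  alt 179.9
```

View pics/wrist_14.png

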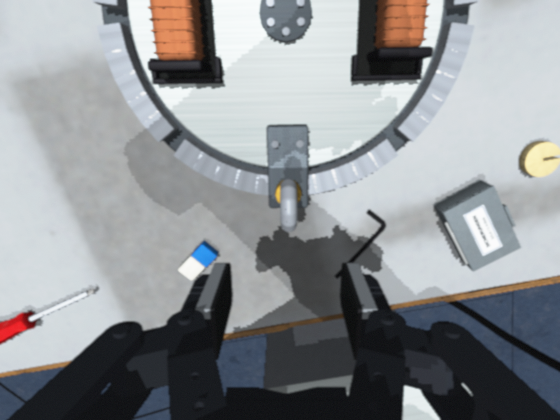

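Coil A (right, plate now at (400,53) instead of (385,70)) has been displaced since the last look. I'll examine it.

```bash
python3 - <<'E'
from h import *
ims=[]
for t in ['12','14']:
    m,im,d=load('side',t); ims.append(cv2.resize(im[180:270,245:365],None,fx=3.2,fy=3.2,interpolation=cv2.INTER_CUBIC))
a=np.hstack(ims)
ims=[]
for t in ['12','14']:
    m,im,d=load('wrist',t); ims.append(cv2.resize(im[0:100,340:460],None,fx=3.2,fy=3.2,interpolation=cv2.INTER_CUBIC))
cv2.imwrite('pics/c14.png',np.vstack([a,np.hstack(ims)]))
E
```

```text
(no output)
```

View pics/c14.png

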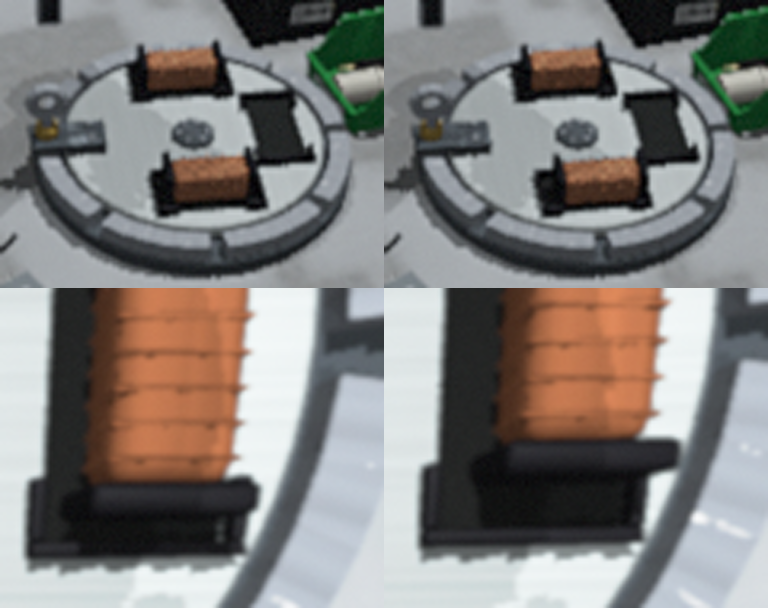

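```bash
python3 - <<'E'
from h import *
goto((553,-91.4,185),78.2,5)
E
```

```text
from [434.2  13.5 187.7] shift cm (present tool axes) [13.79  7.83  0.26] per row [2.76 1.57 0.05]
tool y yaw -101.9 tool x yaw -11.9 z [-0.001 -0.    -1.   ] j6 0.956
turn about tool z (deg):  -0.1  alt 179.9
```

Emit:
servo_tool:
  rows:
    - {"fingers": 5.5,"turn": 0,"x": 2.0,"y": 1.1,"z": 0}
    - {"fingers": 5.5,"turn": 0,"x": 3.3,"y": 1.9,"z": 0}
    - {"fingers": 5.5,"turn": 0,"x": 3.3,"y": 1.9,"z": 0}
    - {"fingers": 5.5,"turn": 0,"x": 3.2,"y": 1.8,"z": 0}
    - {"fingers": 5.5,"turn": 0,"x": 2.0,"y": 1.1,"z": 0}
    - {"fingers": 5.5,"turn": 0,"x": 0,"y": 0,"z": 0}
    - {"fingers": 5.5,"turn": 0,"x": 0,"y": 0,"z": 0}

```text
clock: 28.13
position: [553.5, -92.0, 186.8]
ee_rot: [0.995, -0.104, -0.001, 0.0]
contact_force: [-0.8, 0.1, 0.2]
gripper_width: 54.7
```

```bash
python3 - <<'E'
from h import *
snap('wrist','15')
for r in findcoils('wrist','15'): print(r)
goto((553,-91.4,44.5),78.2,5)
E
```

```text
(583.1, 61.1, 67.2, 29.4, 67.4, 166.8, 168.2, array([ 97., 200.]))
(559.2, -95.4, 67.4, 29.3, 66.8, 169.2, 169.0, array([288., 190.]))
from [552.8 -91.2 187.2] shift cm (present tool axes) [5.000e-02 1.000e-02 1.427e+01] per row [0.01 0.   2.85]
tool y yaw -101.9 tool x yaw -11.9 z [-0.002  0.    -1.   ] j6 1.238
turn about tool z (deg):  -0.1  alt 179.9
```

View pics/wrist_15.png

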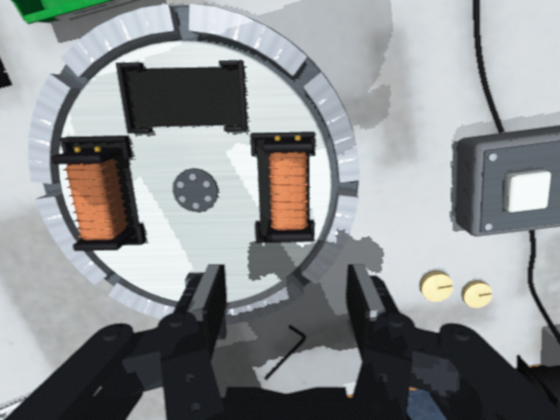

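Coil A lies flat (top at 67.4) but against the wall, about 7 mm off the cradle's middle: (559.2,−95.4) against about (553,−91.4). That is inside the 12 mm allowance, but I'll recentre it to have some margin.

Emit:
servo_tool:
  rows:
    - {"fingers": 5.5,"turn": 0,"x": 0.7,"y": 0.3,"z": 2}
    - {"fingers": 5.5,"turn": 0,"x": 0,"y": 0,"z": 3.5}
    - {"fingers": 5.5,"turn": 0,"x": 0,"y": 0,"z": 3.5}
    - {"fingers": 5.5,"turn": 0,"x": 0,"y": 0,"z": 2.8}
    - {"fingers": 5.5,"turn": 0,"x": 0,"y": 0,"z": 1.6}
    - {"fingers": 5.5,"turn": 0,"x": 0,"y": 0,"z": 0.6}
    - {"fingers": 5.5,"turn": 0,"x": 0,"y": 0,"z": 0}
    - {"fingers": 5.5,"turn": 0,"x": 0,"y": 0,"z": 0}

```text
clock: 28.85
position: [560.0, -94.2, 49.1]
ee_rot: [0.995, -0.102, 0.001, 0.0]
contact_force: [0.3, -0.3, 0.4]
gripper_width: 55.3
```

Emit:
servo_tool:
  rows:
    - {"fingers": 3.5,"turn": 0,"x": 0,"y": 0,"z": 0.1}
    - {"fingers": 2,"turn": 0,"x": 0,"y": 0,"z": 0}
    - {"fingers": 2,"turn": 0,"x": 0,"y": 0,"z": 0}
    - {"fingers": 2,"turn": 0,"x": 0,"y": 0,"z": 0}
    - {"fingers": 2,"turn": 0,"x": 0,"y": 0,"z": 0}
    - {"fingers": 2,"turn": 0,"x": 0,"y": 0,"z": 0}

```text
clock: 29.35
position: [560.3, -94.3, 48.9]
ee_rot: [0.995, -0.102, 0.001, -0.0]
contact_force: [-1.4, 1.9, 7.0]
gripper_width: 27.9
```

```bash
python3 - <<'E'
from h import *
print(arm.read_state()['gripper_width'],arm.read_state()['contact_force'])
goto((552.9,-91.4,47),78.2,1)
E
```

```text
27.926346160888514 [-1.39184006  1.90720632  6.99858903]
from [560.3 -94.3  48.9] shift cm (present tool axes) [-0.79 -0.14  0.19] per row [-0.79 -0.14  0.19]
tool y yaw -101.7 tool x yaw -11.7 z [ 0.003  0.    -1.   ] j6 1.247
turn about tool z (deg):  0.1  alt -179.9
```

Emit:
servo_tool:
  rows:
    - {"fingers": 2,"turn": 0,"x": 0,"y": 0,"z": -0.4}
    - {"fingers": 2,"turn": 0,"x": -0.3,"y": -0.05,"z": 0}
    - {"fingers": 2,"turn": 0,"x": -0.4,"y": -0.1,"z": 0}
    - {"fingers": 2,"turn": 0,"x": 0,"y": 0,"z": 0}
    - {"fingers": 2,"turn": 0,"x": 0,"y": 0,"z": 0.2}
    - {"fingers": 2,"turn": 0,"x": 0,"y": 0,"z": 0.2}
    - {"fingers": 2,"turn": 0,"x": 0,"y": 0,"z": 0}

```text
clock: 29.93
position: [552.8, -91.5, 48.9]
ee_rot: [0.995, -0.102, -0.0, 0.0]
contact_force: [-4.7, 2.1, 11.4]
gripper_width: 27.6
```

```bash
python3 - <<'E'
from h import *
print(arm.read_state()['gripper_width'],arm.read_state()['contact_force'])
goto((552.9,-91.4,47),78.2,1)
E
```

```text
27.584491527391005 [-4.71859778  2.09665045 11.36448674]
from [552.8 -91.5  48.9] shift cm (present tool axes) [ 0.   -0.01  0.19] per row [ 0.   -0.01  0.19]
tool y yaw -101.7 tool x yaw -11.7 z [-0.    -0.001 -1.   ] j6 1.241
turn about tool z (deg):  0.1  alt -179.9
```

Emit:
servo_tool:
  rows:
    - {"fingers": 3.5,"turn": 0,"x": 0,"y": 0,"z": -0.1}
    - {"fingers": 4.5,"turn": 0,"x": 0,"y": 0,"z": 0}
    - {"fingers": 5.5,"turn": 0,"x": 0,"y": 0,"z": 0}
    - {"fingers": 5.5,"turn": 0,"x": 0,"y": 0,"z": 0}
    - {"fingers": 5.5,"turn": 0,"x": 0,"y": 0,"z": -1.5}
    - {"fingers": 5.5,"turn": 0,"x": 0,"y": 0,"z": -3}
    - {"fingers": 5.5,"turn": 0,"x": 0,"y": 0,"z": -3.5}
    - {"fingers": 5.5,"turn": 0,"x": 0,"y": 0,"z": -3.5}
    - {"fingers": 5.5,"turn": 0,"x": 0,"y": 0,"z": -2}
    - {"fingers": 5.5,"turn": 0,"x": 0,"y": 0,"z": 0}

```text
clock: 30.77
position: [556.1, -91.7, 188.6]
ee_rot: [0.995, -0.102, 0.005, -0.0]
contact_force: [0.6, 0.2, 0.6]
gripper_width: 55.3
```

```bash
python3 - <<'E'
from h import *
snap('wrist','16')
for r in findcoils('wrist','16'): print(r)
goto((436.5,12.5,185),78.2,5)
E
```

```text
(552.1, -91.6, 67.5, 29.2, 66.6, 169.2, 169.2, array([287., 204.]))
(583.2, 61.6, 67.3, 29.7, 66.0, 168.1, 168.4, array([100., 203.]))
from [554.5 -91.5 185.7] shift cm (present tool axes) [-13.67  -7.78  -0.  ] per row [-2.73 -1.56 -0.  ]
tool y yaw -101.7 tool x yaw -11.7 z [ 0.006  0.    -1.   ] j6 1.241
turn about tool z (deg):  0.1  alt -179.9
```

View pics/wrist_16.png

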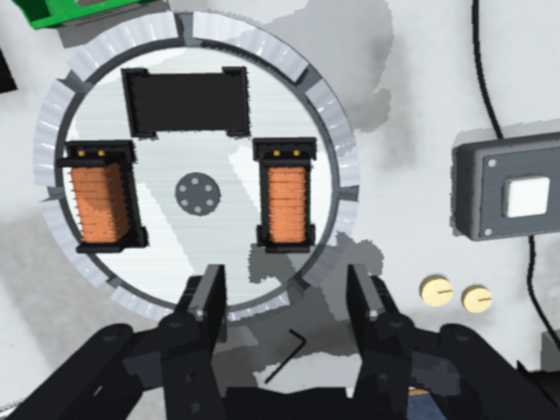

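Coil A is centred again at (552.1,−91.6). On to the ring.

Emit:
servo_tool:
  rows:
    - {"fingers": 5,"turn": 0,"x": -2.0,"y": -1.1,"z": 0}
    - {"fingers": 5,"turn": 0,"x": -3.3,"y": -1.9,"z": 0}
    - {"fingers": 5,"turn": 0,"x": -3.3,"y": -1.9,"z": 0}
    - {"fingers": 5,"turn": 0,"x": -3.1,"y": -1.8,"z": 0}
    - {"fingers": 5,"turn": 0,"x": -1.9,"y": -1.1,"z": 0}
    - {"fingers": 5,"turn": 0,"x": 0,"y": 0,"z": 0}
    - {"fingers": 5,"turn": 0,"x": 0,"y": 0,"z": 0}

```text
clock: 31.4
position: [434.6, 12.9, 182.2]
ee_rot: [0.995, -0.101, -0.001, 0.0]
contact_force: [1.3, -0.5, -1.4]
gripper_width: 50.1
```

```bash
python3 - <<'E'
from h import *
goto((436.5,12.3,69),78.2,5)
E
```

```text
from [434.6  12.9 182.2] shift cm (present tool axes) [2.200e-01 1.000e-02 1.132e+01] per row [0.04 0.   2.26]
tool y yaw -101.6 tool x yaw -11.6 z [-0.002 -0.001 -1.   ] j6 0.962
turn about tool z (deg):  0.2  alt -179.8
```

Emit:
servo_tool:
  rows:
    - {"fingers": 5,"turn": 0.2,"x": 0.2,"y": 0,"z": 2}
    - {"fingers": 5,"turn": 0,"x": 0,"y": 0,"z": 3.2}
    - {"fingers": 5,"turn": 0,"x": 0,"y": 0,"z": 2.8}
    - {"fingers": 5,"turn": 0,"x": 0,"y": 0,"z": 2}
    - {"fingers": 5,"turn": 0,"x": 0,"y": 0,"z": 1}
    - {"fingers": 5,"turn": 0,"x": 0,"y": 0,"z": 0.2}
    - {"fingers": 5,"turn": 0,"x": 0,"y": 0,"z": 0}
    - {"fingers": 5,"turn": 0,"x": 0,"y": 0,"z": 0}

```text
clock: 32.07
position: [438.4, 11.9, 71.1]
ee_rot: [0.995, -0.104, 0.0, 0.0]
contact_force: [0.0, 0.0, -0.4]
gripper_width: 50.2
```

```bash
python3 - <<'E'
from h import *
goto((436.5,12.3,68.5),78.2,5)
E
```

```text
from [438.4  11.9  71.1] shift cm (present tool axes) [-0.2  -0.    0.26] per row [-0.04 -0.    0.05]
tool y yaw -102.0 tool x yaw -12.0 z [ 0. -0. -1.] j6 0.961
turn about tool z (deg):  -0.2  alt 179.8
```

Emit:
servo_tool:
  rows:
    - {"fingers": 3,"turn": -0.2,"x": -0.2,"y": 0,"z": 0.2}
    - {"fingers": 1,"turn": 0,"x": 0,"y": 0,"z": 0}
    - {"fingers": 0.6,"turn": 0,"x": 0,"y": 0,"z": 0}
    - {"fingers": 0.6,"turn": 0,"x": 0,"y": 0,"z": 0}
    - {"fingers": 0.6,"turn": 0,"x": 0,"y": 0,"z": 0}
    - {"fingers": 0.6,"turn": 0,"x": 0,"y": 0,"z": 0}
    - {"fingers": 0.6,"turn": 0,"x": 0,"y": 0,"z": 0}

```text
clock: 32.65
position: [436.0, 12.7, 69.8]
ee_rot: [0.995, -0.102, 0.0, -0.0]
contact_force: [-2.4, 1.0, 5.9]
gripper_width: 10.7
```

Emit:
servo_tool:
  rows:
    - {"fingers": 0.6,"turn": 0,"x": 0,"y": 0,"z": -0.6}
    - {"fingers": 0.6,"turn": 0,"x": 0,"y": 0,"z": -0.7}
    - {"fingers": 0.6,"turn": 0,"x": 0,"y": 0,"z": -0.5}
    - {"fingers": 0.6,"turn": 0,"x": 0,"y": 0,"z": 0}
    - {"fingers": 0.6,"turn": 0,"x": 0,"y": 0,"z": 0}

```text
clock: 33.07
position: [435.9, 12.7, 87.1]
ee_rot: [0.995, -0.102, 0.0, -0.0]
contact_force: [2.4, 1.5, -8.0]
gripper_width: 10.8
```

```bash
python3 -c "
from h import *
polar()"
```

```text
33.0667 [435.9  12.7  87.1] R 135.7 ang 168.21 toolang 168.24 F tool [ 2.  -1.9  8. ] 10.8
```

Emit:
servo_tool:
  rows:
    - {"fingers": 0.6,"turn": -3,"x": 0.02,"y": 0.71,"z": 0}
    - {"fingers": 0.6,"turn": -5,"x": 0.06,"y": 1.18,"z": 0}
    - {"fingers": 0.6,"turn": -5,"x": 0.06,"y": 1.18,"z": 0}
    - {"fingers": 0.6,"turn": -5,"x": 0.06,"y": 1.18,"z": 0}
    - {"fingers": 0.6,"turn": -5,"x": 0.05,"y": 1.18,"z": 0}

```text
clock: 33.48
position: [436.2, -41.5, 86.9]
ee_rot: [0.995, 0.1, 0.001, -0.0]
contact_force: [4.2, 3.9, -7.4]
gripper_width: 10.9
```

```bash
python3 -c "
from h import *
polar()"
```

```text
33.4833 [436.2 -41.5  86.9] R 135.1 ang -168.68 toolang -168.51 F tool [ 4.9 -3.   7.4] 10.9
```

Emit:
servo_tool:
  rows:
    - {"fingers": 0.6,"turn": -5,"x": 0.06,"y": 1.18,"z": 0}
    - {"fingers": 0.6,"turn": -5,"x": 0.05,"y": 1.18,"z": 0}
    - {"fingers": 0.6,"turn": -5,"x": 0.05,"y": 1.18,"z": 0}
    - {"fingers": 0.6,"turn": -5,"x": 0.05,"y": 1.18,"z": 0}
    - {"fingers": 0.6,"turn": -2,"x": 0.01,"y": 0.47,"z": 0}
    - {"fingers": 0.6,"turn": 0,"x": 0,"y": 0,"z": 0}
    - {"fingers": 0.6,"turn": 0,"x": 0,"y": 0,"z": 0}
    - {"fingers": 0.6,"turn": 0,"x": 0,"y": 0,"z": 0}

```text
clock: 34.15
position: [456.2, -88.7, 86.7]
ee_rot: [0.958, 0.286, 0.001, -0.0]
contact_force: [3.6, 3.0, -7.1]
gripper_width: 10.6
```

```bash
python3 -c "
from h import *
polar()"
```

```text
34.15 [456.2 -88.7  86.7] R 134.6 ang -146.77 toolang -146.8 F tool [ 4.7 -0.5  7.1] 10.6
```

Angle 213.2°, i.e. exactly 90° from the start. I'll lower the pin and release.

Emit:
servo_tool:
  rows:
    - {"fingers": 0.6,"turn": 0,"x": 0.1,"y": 0,"z": 0.4}
    - {"fingers": 0.6,"turn": 0,"x": 0,"y": 0,"z": 0.5}
    - {"fingers": 0.6,"turn": 0,"x": 0,"y": 0,"z": 0.5}
    - {"fingers": 0.6,"turn": 0,"x": 0,"y": 0,"z": 0.4}
    - {"fingers": 0.6,"turn": 0,"x": 0,"y": 0,"z": 0}
    - {"fingers": 0.6,"turn": 0,"x": 0,"y": 0,"z": 0}

```text
clock: 34.65
position: [456.5, -89.0, 69.8]
ee_rot: [0.958, 0.287, 0.0, 0.0]
contact_force: [-0.1, 0.7, 2.7]
gripper_width: 11.0
```

```bash
python3 -c "
from h import *
polar()"
```

```text
34.65 [456.5 -89.   69.8] R 134.5 ang -146.59 toolang -146.69 F tool [ 0.3 -0.6 -2.7] 11.0
```

Emit:
servo_tool:
  rows:
    - {"fingers": 2,"turn": 0,"x": 0,"y": 0,"z": 0}
    - {"fingers": 4,"turn": 0,"x": 0,"y": 0,"z": 0}
    - {"fingers": 5,"turn": 0,"x": 0,"y": 0,"z": 0}
    - {"fingers": 5,"turn": 0,"x": 0,"y": 0,"z": -1}
    - {"fingers": 5,"turn": 0,"x": 0,"y": 0,"z": -3}
    - {"fingers": 5,"turn": 0,"x": 0,"y": 0,"z": -3.5}
    - {"fingers": 5,"turn": 0,"x": 0,"y": 0,"z": -3}
    - {"fingers": 5,"turn": 0,"x": 0,"y": 0,"z": -1.5}
    - {"fingers": 5,"turn": 0,"x": 0,"y": 0,"z": 0}
    - {"fingers": 5,"turn": 0,"x": 0,"y": 0,"z": 0}

```text
clock: 35.48
position: [456.1, -88.8, 189.6]
ee_rot: [0.958, 0.286, 0.001, -0.0]
contact_force: [0.6, 0.1, -0.4]
gripper_width: 50.2
```

```bash
python3 - <<'E'
from h import *
polar()
snap('wrist','17'); snap('side','17'); snap('scene','17')
m,im,d=load('wrist','17'); X=cloud(m,d)
P=X[(np.hypot(X[...,0]-456,X[...,1]+89)<45)&(X[...,2]>70)&(X[...,2]<125)]
t=P[P[:,2]>98].mean(0); print('ring top z',P[:,2].max(),t,np.degrees(np.arctan2(t[1]+15,t[0]-568.7)))
for n in ['wrist','side','scene']:
    for r in findcoils(n,'17'): print(n,r)
goto((511,-341,120),None,1)
E
```

```text
35.4833 [456.1 -88.8 189.6] R 134.6 ang -146.76 toolang -146.79 F tool [0.6 0.2 0.4] 50.2
ring top z 106.21741002290784 [457.9663395  -89.06358073 102.27787792] -146.22363948878288
wrist (599.8, -88.0, 67.4, 40.1, 28.4, 33.4, 35.4, array([394.,  31.]))
wrist (514.4, 42.0, 67.4, 40.0, 28.0, 34.3, 33.1, array([176.,  31.]))
side (610.6, -80.0, 69.6, 63.9, 29.2, 36.4, 34.7, array([330., 227.]))
scene (349.4, 542.3, 66.3, 12.9, 21.2, 175.1, 0.3, array([129., 406.]))
scene (522.1, 53.2, 69.7, 64.4, 29.4, 36.6, 36.4, array([249., 213.]))
scene (608.8, -79.3, 69.5, 63.9, 27.0, 32.7, 35.0, array([260., 178.]))
from [455.1 -88.9 187.7] shift cm (present tool axes) [-9.11 24.17  6.76] per row [-9.11 24.17  6.76]
tool y yaw -56.8 tool x yaw 33.2 z [-0.003 -0.    -1.   ] j6 1.992
```

View pics/wrist_17.png

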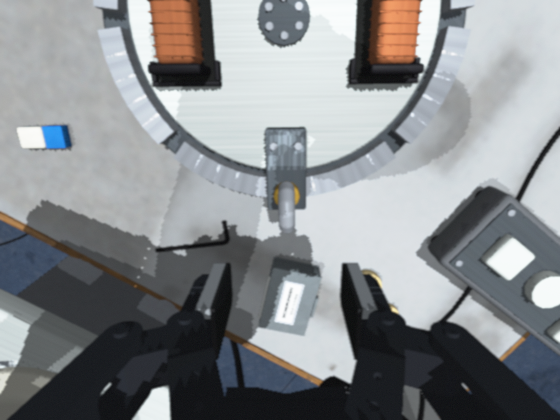

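View pics/side_17.png

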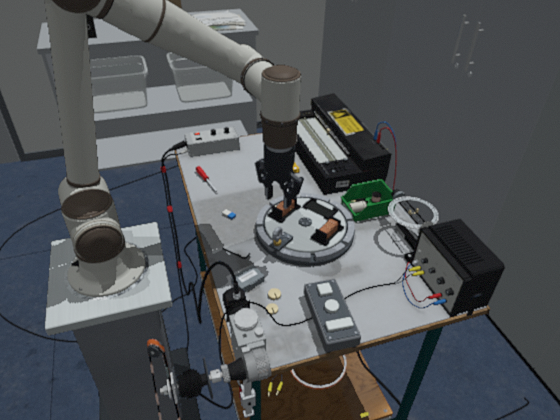

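The ring is home (top at 106.2 mm) and the table is two notches on. Both coils are flat and centred at (180,35) and (391,35). Next come the keys again.

Emit:
servo_tool:
  rows:
    - {"fingers": 3,"turn": 6.5,"x": 0,"y": 0,"z": 0}
    - {"fingers": 0,"turn": 6.5,"x": 0,"y": 0,"z": 0}
    - {"fingers": 0,"turn": 6.5,"x": 0,"y": 0,"z": 0}
    - {"fingers": 0,"turn": 6.5,"x": 0,"y": 0,"z": 0}
    - {"fingers": 0,"turn": 6.5,"x": 0,"y": 0,"z": 0}
    - {"fingers": 0,"turn": 6.5,"x": 0,"y": 0,"z": 0}
    - {"fingers": 0,"turn": 0,"x": 0,"y": 0,"z": 0}

```text
clock: 36.22
position: [455.4, -88.9, 187.7]
ee_rot: [0.999, -0.051, -0.002, 0.0]
contact_force: [-0.4, 0.2, 0.3]
gripper_width: -0.3
```

```bash
python3 - <<'E'
from h import *
goto((511,-341,120),None,8)
E
```

```text
from [455.4 -88.9 187.7] shift cm (present tool axes) [ 8.13 24.51  6.76] per row [1.02 3.06 0.84]
tool y yaw -95.9 tool x yaw -5.9 z [-0.003 -0.    -1.   ] j6 1.31
```

Emit:
servo_tool:
  rows:
    - {"fingers": 0,"turn": 0,"x": 0.7,"y": 2.2,"z": 0}
    - {"fingers": 0,"turn": 0,"x": 1.1,"y": 3.4,"z": 0}
    - {"fingers": 0,"turn": 0,"x": 1.1,"y": 3.4,"z": 0}
    - {"fingers": 0,"turn": 0,"x": 1.1,"y": 3.4,"z": 0.5}
    - {"fingers": 0,"turn": 0,"x": 1.1,"y": 3.4,"z": 1}
    - {"fingers": 0,"turn": 0,"x": 1.1,"y": 3.4,"z": 2}
    - {"fingers": 0,"turn": 0,"x": 1.1,"y": 3.3,"z": 2}
    - {"fingers": 0,"turn": 0,"x": 0.8,"y": 2,"z": 2}
    - {"fingers": 0,"turn": 0,"x": 0,"y": 0,"z": 2}
    - {"fingers": 0,"turn": 0,"x": 0,"y": 0,"z": 1}

```text
clock: 37.05
position: [509.9, -341.1, 79.4]
ee_rot: [0.999, -0.05, -0.003, -0.001]
contact_force: [-0.7, 1.3, -1.6]
gripper_width: -0.2
```

Emit:
servo_tool:
  rows:
    - {"fingers": 0,"turn": 0,"x": 0,"y": 0,"z": 0}
    - {"fingers": 0,"turn": 0,"x": 0,"y": 0,"z": 0}

```text
clock: 37.22
position: [511.8, -340.1, 83.5]
ee_rot: [0.999, -0.049, -0.001, -0.0]
contact_force: [0.9, -0.1, 0.8]
gripper_width: 0.1
```

```bash
python3 - <<'E'
from h import *
goto((511.5,-341,54),None,1)
E
```

```text
from [ 511.8 -340.1   83.5] shift cm (present tool axes) [-0.02  0.09  2.95] per row [-0.02  0.09  2.95]
tool y yaw -95.6 tool x yaw -5.6 z [-0.002  0.    -1.   ] j6 1.796
```

Emit:
servo_tool:
  rows:
    - {"fingers": 0,"turn": 0,"x": 0,"y": 0.1,"z": 1}
    - {"fingers": 0,"turn": 0,"x": 0,"y": 0,"z": 0.9}
    - {"fingers": 0,"turn": 0,"x": 0,"y": 0,"z": 0.6}
    - {"fingers": 0,"turn": 0,"x": 0,"y": 0,"z": 0.5}
    - {"fingers": 0,"turn": 0,"x": 0,"y": 0,"z": 0.1}
    - {"fingers": 0,"turn": 0,"x": 0,"y": 0,"z": 0}
    - {"fingers": 0,"turn": 0,"x": 0,"y": 0,"z": 0}
    - {"fingers": 0,"turn": 0,"x": 0,"y": 0,"z": 0}

```text
clock: 37.88
position: [512.2, -341.1, 54.1]
ee_rot: [0.999, -0.05, 0.0, -0.0]
contact_force: [-0.6, 3.2, 6.7]
gripper_width: -0.2
```

Round key fully down (6.7 N, z 54.1). Next is the square key.

Emit:
servo_tool:
  rows:
    - {"fingers": 0,"turn": 0,"x": 0,"y": 0,"z": -1}
    - {"fingers": 0,"turn": 0,"x": 0,"y": 0,"z": -1.5}
    - {"fingers": 0,"turn": 0,"x": 0,"y": -0.6,"z": 0}
    - {"fingers": 0,"turn": 0,"x": -0.1,"y": -1.8,"z": 0}
    - {"fingers": 0,"turn": 0,"x": -0.1,"y": -2,"z": 0}
    - {"fingers": 0,"turn": 0,"x": 0,"y": -1,"z": 0}
    - {"fingers": 0,"turn": 0,"x": 0,"y": 0,"z": 0}
    - {"fingers": 0,"turn": 0,"x": 0,"y": 0,"z": 0}

```text
clock: 38.55
position: [515.7, -287.3, 78.1]
ee_rot: [0.999, -0.049, -0.0, 0.0]
contact_force: [-0.1, -0.6, -0.6]
gripper_width: 0.1
```

```bash
python3 - <<'E'
from h import *
goto((515,-287.5,54),None,1)
E
```

```text
from [ 515.7 -287.3   78.1] shift cm (present tool axes) [-0.07  0.03  2.41] per row [-0.07  0.03  2.41]
tool y yaw -95.7 tool x yaw -5.7 z [-0. -0. -1.] j6 1.706
```

Emit:
servo_tool:
  rows:
    - {"fingers": 0,"turn": 0,"x": 0,"y": 0,"z": 0.8}
    - {"fingers": 0,"turn": 0,"x": 0,"y": 0,"z": 0.7}
    - {"fingers": 0,"turn": 0,"x": 0,"y": 0,"z": 0.5}
    - {"fingers": 0,"turn": 0,"x": 0,"y": 0,"z": 0.5}
    - {"fingers": 0,"turn": 0,"x": 0,"y": 0,"z": 0.1}
    - {"fingers": 0,"turn": 0,"x": 0,"y": 0,"z": 0}
    - {"fingers": 0,"turn": 0,"x": 0,"y": 0,"z": 0}
    - {"fingers": 0,"turn": 0,"x": 0,"y": 0,"z": 0}

```text
clock: 39.22
position: [515.2, -288.2, 54.0]
ee_rot: [0.999, -0.05, -0.0, 0.0]
contact_force: [-3.9, 3.5, 14.0]
gripper_width: -0.0
```

Square key fully down (14 N). Last is the bar key.

Emit:
servo_tool:
  rows:
    - {"fingers": 0,"turn": 0,"x": 0,"y": 0,"z": -1.5}
    - {"fingers": 0,"turn": 0,"x": 0,"y": 0,"z": -1.5}
    - {"fingers": 0,"turn": 0,"x": 0,"y": 1,"z": 0}
    - {"fingers": 0,"turn": 0,"x": 0.1,"y": 2.8,"z": 0}
    - {"fingers": 0,"turn": 0,"x": 0.1,"y": 3,"z": 0}
    - {"fingers": 0,"turn": 0,"x": 0.1,"y": 2.6,"z": 0}
    - {"fingers": 0,"turn": 0,"x": 0,"y": 1.2,"z": 0}
    - {"fingers": 0,"turn": 0,"x": 0,"y": 0,"z": 0}
    - {"fingers": 0,"turn": 0,"x": 0,"y": 0,"z": 0}

```text
clock: 39.97
position: [506.9, -394.0, 80.7]
ee_rot: [0.999, -0.051, -0.001, -0.001]
contact_force: [-0.8, 0.5, 0.8]
gripper_width: -0.0
```

```bash
python3 - <<'E'
from h import *
goto((507,-394.3,54),None,1)
E
```

```text
from [ 506.9 -394.    80.7] shift cm (present tool axes) [0.02 0.04 2.67] per row [0.02 0.04 2.67]
tool y yaw -95.9 tool x yaw -5.9 z [-0.002  0.001 -1.   ] j6 1.878
```

Emit:
servo_tool:
  rows:
    - {"fingers": 0,"turn": 0,"x": 0,"y": 0,"z": 0.9}
    - {"fingers": 0,"turn": 0,"x": 0,"y": 0,"z": 0.7}
    - {"fingers": 0,"turn": 0,"x": 0,"y": 0,"z": 0.6}
    - {"fingers": 0,"turn": 0,"x": 0,"y": 0,"z": 0.5}
    - {"fingers": 0,"turn": 0,"x": 0,"y": 0,"z": 0.1}
    - {"fingers": 0,"turn": 0,"x": 0,"y": 0,"z": 0}
    - {"fingers": 0,"turn": 0,"x": 0,"y": 0,"z": 0}
    - {"fingers": 0,"turn": 0,"x": 0,"y": 0,"z": 0}

```text
clock: 40.63
position: [507.9, -392.8, 54.3]
ee_rot: [0.999, -0.05, -0.0, -0.0]
contact_force: [-1.2, 2.5, 3.1]
gripper_width: -0.3
```

Emit:
servo_tool:
  rows:
    - {"fingers": 0,"turn": 0,"x": 0,"y": 0,"z": 0.2}
    - {"fingers": 0,"turn": 0,"x": 0,"y": 0,"z": 0}
    - {"fingers": 0,"turn": 0,"x": 0,"y": 0,"z": 0}
    - {"fingers": 0,"turn": 0,"x": 0,"y": 0,"z": 0}

```text
clock: 40.97
position: [508.0, -393.0, 54.0]
ee_rot: [0.999, -0.05, 0.0, 0.0]
contact_force: [-2.9, 5.9, 12.4]
gripper_width: 0.4
```

Bar key fully down (12.4 N, z 54.0). I'll rise and move clear for a final look.

Emit:
servo_tool:
  rows:
    - {"fingers": 0,"turn": 0,"x": 0,"y": 0,"z": -1.5}
    - {"fingers": 0,"turn": 0,"x": 0,"y": 0,"z": -3.5}
    - {"fingers": 0,"turn": 0,"x": 0,"y": 0,"z": -3.5}
    - {"fingers": 0,"turn": 0,"x": 0,"y": 0,"z": -3.5}
    - {"fingers": 0,"turn": 0,"x": 0,"y": 0,"z": -3}
    - {"fingers": 0,"turn": 0,"x": -2,"y": -3,"z": -1}
    - {"fingers": 0,"turn": 0,"x": -2,"y": -3,"z": -1}
    - {"fingers": 0,"turn": 0,"x": -1,"y": -2,"z": 0}
    - {"fingers": 0,"turn": 0,"x": 0,"y": 0,"z": 0}
    - {"fingers": 0,"turn": 0,"x": 0,"y": 0,"z": 0}

```text
clock: 41.8
position: [466.3, -308.3, 222.5]
ee_rot: [0.999, -0.049, 0.001, 0.0]
contact_force: [0.4, 0.2, -0.0]
gripper_width: -0.3
```

```bash
python3 - <<'E'
from h import *
polar()
snap('wrist','20'); snap('side','20'); snap('scene','20')
for n in ['wrist','side','scene']:
    for r in findcoils(n,'20'): print(n,r)
keys('wrist','20'); keys('side','20'); keys('scene','20')
m,im,d=load('scene','20'); X=cloud(m,d)
P=X[(np.hypot(X[...,0]-456,X[...,1]+89)<45)&(X[...,2]>70)&(X[...,2]<125)]; print('scene ring top',len(P),P[:,2].max() if len(P) else '')
a=np.array([568.7,-15]); 
for ang in (123.3,-56.7,): print('pockets now',[ (a+78*np.array([np.cos(np.radians(t)),np.sin(np.radians(t))])).round(1) for t in (33.3,123.3,-56.7)]);break
E
```

```text
41.8 [ 466.3 -308.3  222.5] R 310.7 ang -109.25 toolang 174.34 F tool [ 0.4 -0.3  0. ] -0.3
wrist (592.9, -95.4, 67.0, 26.1, 29.7, 130.6, 157.4, array([21., 48.]))
side (620.4, -81.9, 69.7, 58.9, 24.9, 57.8, 47.2, array([332., 226.]))
side (523.4, 51.9, 70.0, 67.5, 31.1, 33.9, 34.6, array([286., 205.]))
scene (349.5, 542.4, 66.0, 13.0, 21.0, 176.7, 4.8, array([129., 406.]))
scene (522.6, 53.2, 69.6, 64.2, 27.2, 34.0, 34.0, array([249., 214.]))
scene (609.4, -79.2, 69.9, 63.9, 28.5, 30.3, 34.2, array([260., 178.]))
wrist 1857 px [379.5 128.8] world [ 507.7 -395.3] size [23.7 61. ] an 85.3 z 59.3 ray@60 [ 509.4 -394.8   60. ]
wrist 1147 px [317.7 131.4] world [ 512.1 -341.5] size [32.4 32.6] an 62.5 z 59.3 ray@60 [ 512.5 -341.4   60. ]
wrist 1285 px [255.6 132.7] world [ 516.  -287.5] size [31.2 31.5] an 86.5 z 59.2 ray@60 [ 516.6 -287.7   60. ]
side 108 px [324.2 287.9] world [ 513.9 -285.5] size [29.  30.4] an 89.7 z 61.1 ray@60 [ 513.4 -284.4   60. ]
side 102 px [331.3 304.6] world [ 508.  -337.9] size [29.1 29.9] an 80.0 z 60.7 ray@60 [ 509.6 -338.    60. ]
side 191 px [338.8 323.1] world [ 505.1 -392.9] size [22.3 59. ] an 84.1 z 61.0 ray@60 [ 504.8 -392.7   60. ]
scene 86 px [347.5 144.8] world [ 504.9 -394.3] size [25.7 59.7] an 80.4 z 60.9 ray@60 [ 504.7 -393.7   60. ]
scene 54 px [336.9 151.2] world [ 508.5 -339.1] size [32.4 29.1] an 37.6 z 60.6 ray@60 [ 510.2 -341.    60. ]
scene 67 px [326.  158.6] world [ 512.7 -285.9] size [33.1 30.2] an 86.0 z 60.5 ray@60 [ 514.  -285.9   60. ]
scene ring top 117 107.72986794409542
pockets now [array([633.9,  27.8]), array([525.9,  50.2]), array([611.5, -80.2])]
```

View pics/side_20.png

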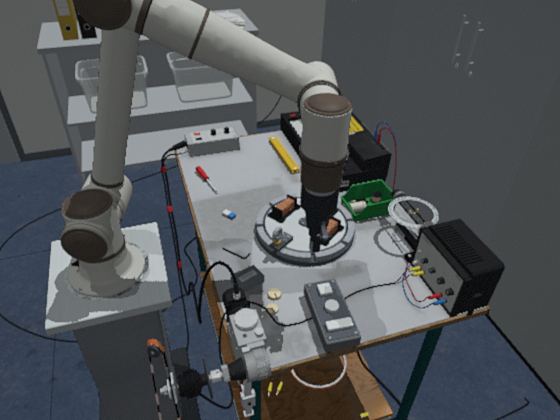

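View pics/scene_20.png

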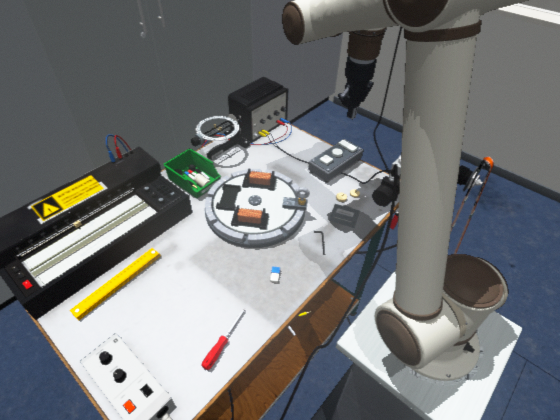

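Both coils sit in their cradles, the ring is home, the keys are up and the bystanders are where they were. The arm touches nothing, so I'm handing in.

```bash
python3 - <<'E'
from bench import arm
print(arm.job_done()); print(arm.read_state()['clock'])
E
```

```text
the job is handed in; nothing more can be done
None
the job is handed in; nothing more can be done
```

I handed the job in at about 42 s with every step carried out. No verdict came back, so my own checks are all I have.

**Coils:** only two were on the bench; the third was absent. I laid one in pocket_3 and one in pocket_2. Between the two turns the coil in pocket_3 had shifted about 7 mm within its cradle. It was still flat and within the 12 mm limit, but I gripped it again and recentred it.

**Table:** I pulled up the ring and drew it through 45° twice. The ring came home after each turn, its top at 106.4 mm and then 106.2 mm against 106 expected.

**Keys:** I pressed round and square after the first turn, then round, square and bar after the second. Each went down to about z 54.0–54.1 mm, against 60 mm when up, with 6.7–14.8 N on the tool at its last reading (4.3 N is fully down).

**Final look:**
- **Coils:** both lie flat. The scene camera puts them 2 and 4.5 mm from their cradle middles, and that camera reads about 2 mm off.
- **One reading disagreed:** the side camera put one coil about 9 mm off, but the arm was partly hiding it in that view.
- **Keys and ring:** all three keys are up (59–61 mm). The scene camera read the ring's top at 107.7 mm, about 1.5 mm above the wrist camera's reading. Its heights run 1–2 mm high elsewhere too.
- **Bench:** the other things looked unmoved by eye; I did not measure their positions again. The arm was clear of everything.

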